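# Reset the hob safety box with its key

## Robot

A 6-joint arm with a two-finger parallel gripper is mounted at the origin on a cart in front of the work surface, level with it; the furniture and walls round the work are solid. World frame = base frame: x ahead of the robot, y to its left, z up, the work surface at z = 0. Lengths are in m, angles in rad, forces in N, time in s.
With the tool pointing down it reaches from about 0.25 to 0.725 m from the base axis. Payload 4 kg.
Tool frame: the origin (TCP) lies at the centre of the arm's flange, where the gripper is bolted on; the fingertips stand 173 mm ahead of it and the grasp point (between the pads) lies 155 mm ahead of it; x points along the fingers, z is the direction in which the jaws open and shut, and the axes are right-handed (so a half turn about x gives the same grasp; the last joint's range is limited). The gripper opens to 85 mm and grips with 20 to 120 N. Pads are 22 mm wide; open, the fingers measure 114 mm over their backs; the gripper's body (76 mm by 85 mm) begins 54 mm behind the grasp point. The pads swing forward as they close: fully open they stand 13 mm farther back than shut.
Start: joints at [-1.11, 0.241, 0.005, 1.335, 0, 1.571], TCP at [0.222, -0.448, 0.405] pointing down, gripper open.
Joint ranges: [-2.72, 2.72], [-1.05, 1.87], [-1.09, 1.28], [-1.99, 2.15], [-1.42, 1.44], [-3.14, 3.14]. Speed limits (rad/s): [2.79, 2.79, 3.14, 3.14, 3.14, 3.14].

## Interface

Orientations are given as a unit quaternion [x, y, z, w].
In Python, from workcell import bot gives the robot as it stands.
- The arm moves only by the tool arm_command, never from a script. Its argument "moves" is one flat list of numbers, 7 for each row, row after row: the shift along the tool's x, y, z in m, then the turn, a rotation vector about the tool's x, y, z in rad, then the closure, from -1 (fully open) to 1 (shut). A call has 1 to 20 rows; each row shifts and turns the pose as measured when the row begins, along the tool's axes as they then stand; what a row does not reach is not made up. A row lasts 1/12 s, in which the tool goes at most 41.7 mm and 7.16 degrees, less where a joint would pass 70% of its speed; a pose out of reach is approached as far as the arm can. A call with a gripper value outside its range is refused whole. The fingers move at their own pace and stop on an object; the grip force is fixed at half the most. Time passes only in rows, so rows that do not move let the fingers close. It gives the time, the measured TCP pose, the force and the opening at its end, in the units of the state.
- bot.get_obs(): the state, without advancing time (a new reading comes with each control period).
- bot.camera(name): name is "scene" or "top" or "wrist"; returns the picture (420x560x3 uint8, red, green, blue); there is no depth.
- bot.get_calibration(name): a dict with "mtx" (3x3 intrinsics, pixels), "world_from_camera" (4x4, takes a point from camera to world coordinates); the wrist camera has in their place "mount" (4x4, takes a point from camera to tool coordinates, whose origin is the TCP and whose axes are the tool frame's). Camera axes: x right, y up, looking along -z (the intrinsics and any distortion apply to the point x, -y, -z); pixel columns grow to the right and rows downward; lengths in m; the calibration is good to about 2 mm. A picture is of the moment at which its call begins: read the wrist's pose just before it. get_calibration takes no time and is no camera call.
- bot.job_done(): hands the job in, once; it reports no verdict.
The state is a dict: "clock": time; "joint_pos": joint angles; "joint_vel": joint speeds; "tau": joint torques, N m; "eef_pos": TCP position; "tool_rot": TCP orientation; "ft_force": force on the tool from outside, world axes, zero at the start; "ft_torque": the same for the moment, N m; "grip_width": finger opening in m.
Only numpy, scipy, OpenCV 4.12 (cv2) and the standard library are available. Lean on these libraries where they do the work, as an engineer would, in place of code of your own. Each camera call takes 0.05 s, during which the arm holds its last target.

## Task

Reset the hob's safety box: swing the dust cover well clear of the keyhole, take the round-headed key from the wooden key stand, put it fully into the keyhole, turn it clockwise to its stop and back home, and draw it out. Then stand it fully home and upright in the slot it came from and let go; leave the other two keys and the things lying about where they are.

Things in the scene. Friction and masses are not known exactly. Their poses are not given: they have to be found in the camera images.
- reset_box: Fixed grey box with a white lid plate, 120 (x) x 110 (y) x 48 mm high, on the worktop; origin at the centre of its underside, z up. The keyhole is in its top. It may stand left or right of the robot's middle and is turned somewhat.
- keyhole (a point): Centre of the keyhole, in the lid plate's upper face (48 mm above the worktop). An oblong slot 23 mm along x and 7.8 mm along y through a 6 mm plate; below it the barrel takes the key's blade. Axes as reset_box. With the barrel home the blade's broad side lies along x, and the key fits either way round (half a turn makes no difference).
- key_barrel (a joint): Turn of the lock barrel under the keyhole, rad: 0 home (a stop), 1.2 at its other stop; grows clockwise seen from above. It stays where it is left (friction 0.04 N m) and has about 0.09 rad of play about the blade. The key passes the lid plate only when the barrel is home.
- dust_cover (a joint): Swing of the steel dust cover that lies on the lid plate over the keyhole, rad: 0 centred over the keyhole, 1.6 fully aside (stop); grows anticlockwise seen from above (its lug goes from the keyhole towards the box's +x). It stays where it is left and is light (about 1 N at the lug). It starts between 0 and 0.25 and must pass 1 before the key goes in. Round part 33 mm across, 2.5 mm thick.
- cover_lug (a point): Middle of the upright round lug (10 mm across, 20 mm high, its foot 3 mm above the lid plate) on the dust cover's free end, by which it is pushed.
- cover_pivot (a point): Pivot of the dust cover on the lid plate, 45 mm from the lug's axis, on the +y side of the keyhole; the pivot's head rises 5 mm above the plate.
- key_stand: Fixed wooden block 184 (x) x 52 (y) x 36 mm high with three slots in its top, at x = -60, 0 and 60 mm along its middle, each 24 mm along x, 8 mm along y, 27 mm deep; origin at the centre of its underside. Three steel keys stand in the slots, which key in which slot varies, their flat heads along x.
- round_key_grip (a point): Centre of the round head of the key to use: a flat disc 32 mm across (in the key's xz plane), 10 mm thick along the key's y; z points up along the shank, away from the blade. The head's centre is 49 mm above the key's foot and 27 mm above the underside of its collar; between collar and head are 8 mm of bare shank. 35 to 70 g.
- round_key_collar (a point): Centre of the underside of the round-headed key's collar; meets point keyhole when fully in. Axes as the key's. All keys, from the foot up: blade 20 mm (x) x 5 mm (y) x 14 mm high, tapered in the lowest 4 mm; shank 6.4 mm thick; from 22 to 25 mm a round collar 20 mm across, which rests on the stand or lid plate when the key is fully in; shank 8 mm thick; head from 33 to 65 mm.
- square_key_grip (a point): Centre of the head of the key with the square head (29 x 31 x 10 mm), 49 mm above its foot; to be left alone.
- diamond_key_grip (a point): Centre of the head of the key with the diamond head (a square of 24.5 mm on its corner, 10 mm thick), 49 mm above its foot; to be left alone.
- jam_jar: Jam jar 69 mm across, 99 mm high, standing between box and stand; origin under its centre. Leave alone.
- cream_tube: White tube on its cap, 32 x 40 x 107 mm, between box and stand; origin under its centre. Leave alone.
- plug_adapter: White plug adapter 36 x 41 x 28 mm near the front edge; origin under its centre. Leave alone.
- oil_bottle: Oil bottle 61 mm across, 260 mm high, at the back; origin under its centre. Leave alone.
- plaster_box: Small flat card box 59 x 77 x 18 mm at the back right; origin under its centre. Leave alone.
- match_box: Match box 48 x 61 x 15 mm at the back left; origin under its centre. Leave alone.

How it is judged:
On the way, in this order (a step that is already met when the one before it is completed fails the run):
1. the dust cover is swung well clear of the keyhole (1 rad or more) (value of joint dust_cover above 1 rad), for 0.1 s.
2. the round-headed key is fully in the keyhole, barrel still home (distance between round_key_collar and keyhole below 0.005 m and value of joint key_barrel below 0.15 rad), for 0.1 s.
3. the key, fully in, has turned the barrel to its stop (distance between round_key_collar and keyhole below 0.005 m and value of joint key_barrel above 1.12 rad), for 0.1 s.
4. the key, still in, has turned the barrel back home (all of step 2), for 0.1 s.
5. the key is drawn out of the lock, barrel home (value of joint key_barrel below 0.15 rad and z of round_key_collar in the frame of keyhole above 0.03 m), for 0.1 s.
At the end, for the whole second after the job is handed in: The round-headed key stands in the slot it came from, its collar within 6 mm of where it was at the start (so fully down) and its head's centre within 12 mm, within 0.12 rad of upright; the barrel is within 0.15 rad of home. The dust cover may be left open or swung back (value of joint key_barrel below 0.15 rad and distance of round_key_collar from where it was at the start of the episode below 0.006 m and angle between round_key_grip's own z axis and vertical below 0.12 rad and distance of round_key_grip from where it was at the start of the episode below 0.012 m); the robot touches nothing.
It fails at once if another key is lifted or shifted more than 15 mm (distance of any of square_key_grip, diamond_key_grip from where it was at the start of the episode above 0.015 m).
It fails at once if a bystander is shifted more than 30 mm (distance of any of jam_jar, cream_tube, plug_adapter, oil_bottle, plaster_box, match_box from where it was at the start of the episode above 0.03 m).
It also fails if it takes over 72 s, if anything falls off the work surface, if the arm or the gripper's body presses on something with over 40 N, if the wrist force passes 120 N, or if a joint passes its speed limit or range.

## Working session

There is one attempt and no reset: what is moved stays moved. The work goes in short steps, Python scripts to look and compute and a tool call to move; the robot and the scene stay as the last step left them, time stands still between calls to the robot, and variables do not carry over. Pictures are saved under pics/ and viewed, and the job is handed in when it is done.

Besides the shell and the picture viewer there is one more tool, called by a JSON object that holds its "op" and its "data". arm_command: Moves the arm, as the interface text tells. Its arguments: {"type":"object","properties":{"moves":{"type":"array"}},"required":["moves"]}

```bash
mkdir -p pics; ls; python3 - <<'E'
from workcell import bot
import cv2
print(bot.get_obs())
for n in ["scene","top","wrist"]:
    print(n,bot.get_calibration(n))
    cv2.imwrite(f"pics/{n}0.png",bot.camera(n)[:,:,::-1])
E
```

```text
pics
{'clock': 0.0, 'joint_pos': array([-1.10997913e+00,  2.41428100e-01,  3.71710994e-03,  1.33518030e+00,
       -4.09518349e-05,  1.57082280e+00]), 'joint_vel': array([ 0.00113912, -0.00039601, -0.00031541, -0.00056921, -0.00017426,
       -0.00023559]), 'tau': array([-2.40313257e-04, -3.72319472e+01,  2.52406311e+01,  1.68611115e-02,
        8.34490083e-05, -1.17592609e-05]), 'eef_pos': array([ 0.22221756, -0.44760986,  0.4038023 ]), 'tool_rot': array([ 0.37298462,  0.60160614, -0.37222867,  0.60033186]), 'ft_force': array([ 0.80754639, -0.13047839,  0.08235072]), 'ft_torque': array([ 0.02813188, -0.00704462, -0.00750129]), 'grip_width': 0.0854943048282781}
scene {'mtx': array([[519.05924124,   0.        , 284.63936259],
       [  0.        , 519.05924124, 210.10877955],
       [  0.        ,   0.        ,   1.        ]]), 'world_from_camera': array([[-0.83901904,  0.26665753, -0.47427925,  0.12463499],
       [-0.54405141, -0.39926147,  0.73796907,  0.63793811],
       [ 0.00742358,  0.8772024 ,  0.48006338,  0.51834869],
       [ 0.        ,  0.        ,  0.        ,  1.       
[... 259 characters left out ...]
   [-0.99926445,  0.01236544, -0.03629957, -0.07108022],
       [-0.03340289,  0.18429393,  0.98230341,  0.90672089],
       [ 0.        ,  0.        ,  0.        ,  1.        ]])}
wrist {'mtx': array([[362.70106539,   0.        , 276.85822986],
       [  0.        , 362.70106539, 210.33548681],
       [  0.        ,   0.        ,   1.        ]]), 'mount': array([[ 1.52564686e-03,  2.62100561e-01, -9.65039361e-01,
         3.21311359e-02],
       [-5.93361811e-04,  9.65040552e-01,  2.62099946e-01,
         6.69123535e-02],
       [ 9.99998660e-01,  1.72745543e-04,  1.62783155e-03,
         3.62656885e-04],
       [ 0.00000000e+00,  0.00000000e+00,  0.00000000e+00,
         1.00000000e+00]])}
```

View pics/scene0.png

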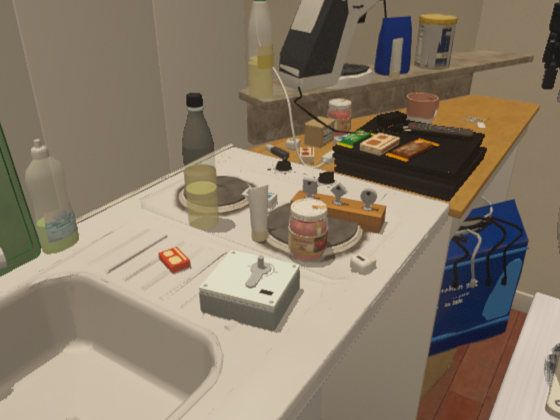

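View pics/top0.png

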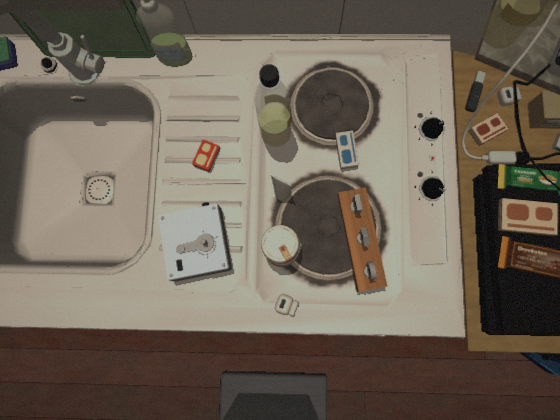

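View pics/wrist0.png

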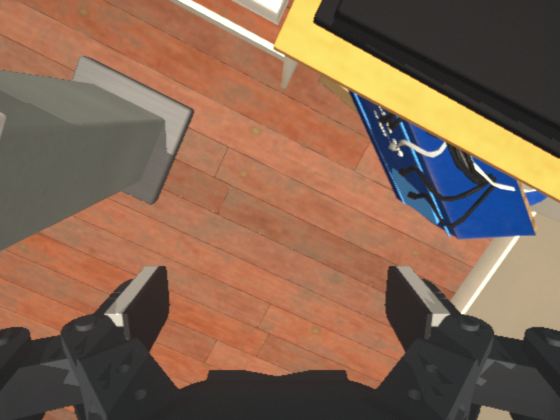

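```bash
cat > h.py <<'E'
import numpy as np, cv2
from scipy.spatial.transform import Rotation as R
from workcell import bot
def T(name,obs=None):
    c=bot.get_calibration(name)
    if name!="wrist": return c["mtx"],np.array(c["world_from_camera"])
    o=obs; P=np.eye(4);P[:3,:3]=R.from_quat(o["tool_rot"]).as_matrix();P[:3,3]=o["eef_pos"]
    return c["mtx"],P@np.array(c["mount"])
def proj(name,p,obs=None):
    K,W=T(name,obs); p=np.atleast_2d(p)
    q=(p-W[:3,3])@W[:3,:3]; q=q*[1,-1,-1]; q=q@K.T
    return q[:,:2]/q[:,2:]
def back(name,uv,z,obs=None):
    K,W=T(name,obs); uv=np.atleast_2d(uv)
    d=np.c_[uv,np.ones(len(uv))]@np.linalg.inv(K).T*[1,-1,-1]
    d=d@W[:3,:3].T; o=W[:3,3]
    return o+d*((z-o[2])/d[:,2:])
def crop(im,x0,y0,x1,y1,s,fn):
    cv2.imwrite(fn,cv2.resize(im[y0:y1,x0:x1,::-1],None,fx=s,fy=s,interpolation=cv2.INTER_CUBIC))
E
python3 - <<'E'
from h import *
t=cv2.imread("pics/top0.png")[:,:,::-1];s=cv2.imread("pics/scene0.png")[:,:,::-1]
crop(t,140,180,280,300,5.5,"pics/tb.png");crop(t,300,170,400,305,4.4,"pics/ts.png")
crop(s,190,240,310,330,6,"pics/sb.png");crop(s,270,160,400,240,6,"pics/ss.png")
print(proj("top",[[0.3,0,0],[.5,0,0],[.3,-.3,0],[.5,-.3,0]]))
E
```

```text
[[255.02113904 366.26862612]
 [257.97108097 256.04123543]
 [421.74532345 370.3577574 ]
 [417.89277633 258.62291413]]
```

View pics/tb.png

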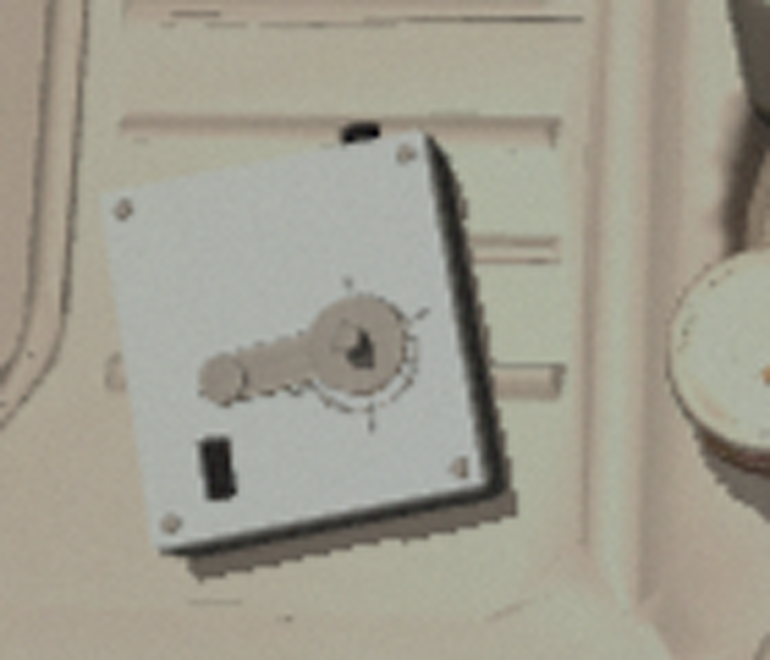

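View pics/ts.png

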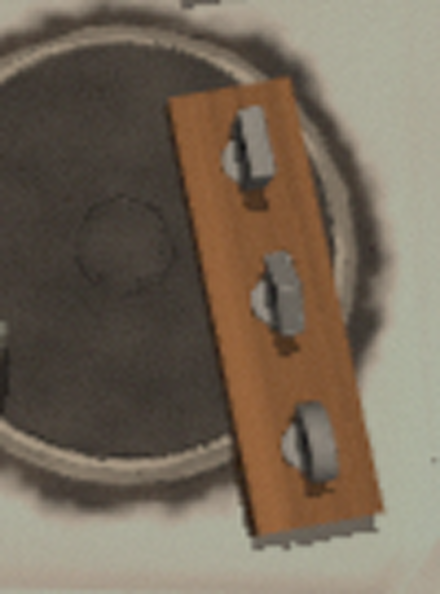

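View pics/sb.png

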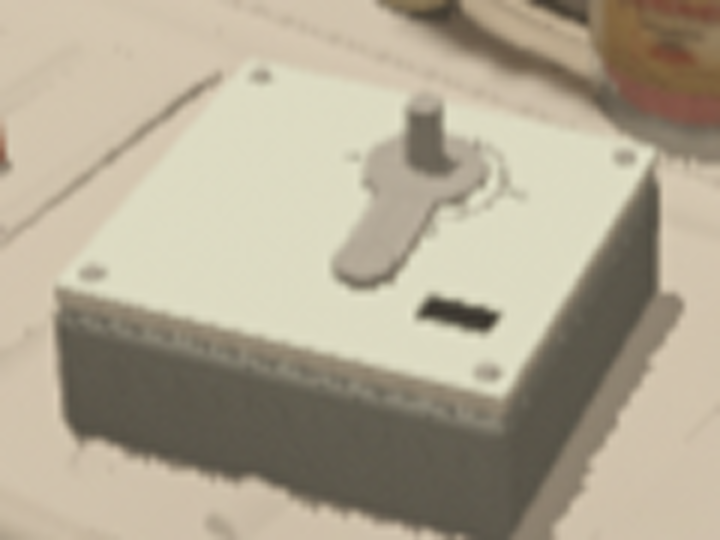

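View pics/ss.png

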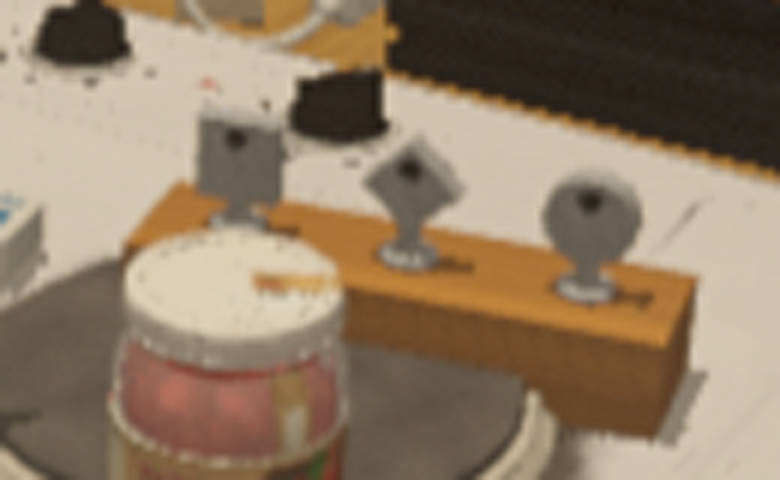

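```bash
python3 - <<'E'
from h import *
print(R.from_quat(bot.get_obs()["tool_rot"]).as_matrix().round(3))
def rep(n,cs,z):
    p=back(n,cs,z)
    e=np.roll(p,-1,0)-p
    print(n,p.round(4).tolist()); print(' ctr',p.mean(0).round(4),'len',np.linalg.norm(e,axis=1).round(4),'ang',np.degrees(np.arctan2(e[:,1],e[:,0])).round(1))
tb=np.array([[105,195],[425,132],[490,490],[160,550]])/5.5+[140,180]
sb=np.array([[58,290],[250,60],[658,152],[503,403]])/6+[190,240]
rep("top",tb,.048);rep("scene",sb,.048)
ts=np.array([[168,98],[291,78],[383,512],[254,535]])/4.4+[300,170]
ss=np.array([[125,243],[180,182],[697,283],[665,347]])/6+[270,160]
rep("top",ts,.036);rep("scene",ss,.036)
print('lug top',back("top",np.array([[345,335]])/5.5+[140,180],.071),back("scene",np.array([[424,103]])/6+[190,240],.071))
print('pivot',back("top",np.array([[224,380]])/5.5+[140,180],.053),back("scene",np.array([[362,268]])/6+[190,240],.051))
print('key collar top',back("top",np.array([[303,443]])/4.4+[300,170],.039),back("scene",np.array([[587,288]])/6+[270,160],.039))
print('key head ctr',back("top",np.array([[318,441]])/4.4+[300,170],.085),back("scene",np.array([[592,222]])/6+[270,160],.085))
E
```

```text
[[-0.001  0.896  0.445]
 [ 0.001  0.445 -0.896]
 [-1.     0.    -0.002]]
top [[0.5675, 0.1801, 0.048], [0.5902, 0.0737, 0.048], [0.472, 0.0474, 0.048], [0.4508, 0.1544, 0.048]]
 ctr [0.5201 0.1139 0.048 ] len [0.1088 0.1212 0.1091 0.1195] ang [ -77.9 -167.5  101.2   12.4]
scene [[0.5628, 0.1866, 0.048], [0.5874, 0.0788, 0.048], [0.4706, 0.0543, 0.048], [0.4472, 0.1619, 0.048]]
 ctr [0.517  0.1204 0.048 ] len [0.1106 0.1193 0.1102 0.1181] ang [ -77.1 -168.2  102.2   12. ]
top [[0.6174, -0.1487, 0.036], [0.6267, -0.2003, 0.036], [0.4468, -0.2347, 0.036], [0.4367, -0.1827, 0.036]]
 ctr [ 0.5319 -0.1916  0.036 ] len [0.0525 0.1831 0.0531 0.1839] ang [ -79.9 -169.2  101.    10.7]
scene [[0.6127, -0.1441, 0.036], [0.6212, -0.1932, 0.036], [0.442, -0.2243, 0.036], [0.4334, -0.179, 0.036]]
 ctr [ 0.5273 -0.1852  0.036 ] len [0.0499 0.1819 0.0461 0.1826] ang [ -80.1 -170.2  100.8   11. ]
lug top [[0.51925433 0.09273138 0.071     ]] [[0.51519617 0.09734469 0.071     ]]
pivot [[0.50590491 0.13533452 0.053     ]] [[0.50327937 0.14122936 0.051     ]]
key collar top [[ 0.47387627 -0.20251147  0.039     ]] [[ 0.46841766 -0.19587838  0.039     ]]
key head ctr [[ 0.47219846 -0.20129743  0.085     ]] [[ 0.45216954 -0.15542199  0.085     ]]
```

```bash
cat >> h.py <<'E'
def st():
    o=bot.get_obs(); M=R.from_quat(o["tool_rot"]).as_matrix()
    tip=o["eef_pos"]+M[:,0]*.173
    print("t %.2f"%o["clock"],"tcp",o["eef_pos"].round(4),"tip",tip.round(4),"yaw %.2f"%np.degrees(np.arctan2(M[1,1],M[0,1])),"xaxis",M[:,0].round(4),"F",o["ft_force"].round(1),"w %.4f"%o["grip_width"])
    return o,M
def go(target,yaw=None):
    """shift in tool axes (after optional yaw turn) to bring TCP to target; tool made vertical"""
    o,M=st()
    if yaw is None: yaw=np.degrees(np.arctan2(M[1,1],M[0,1]))
    a=np.radians(yaw); y=np.array([np.cos(a),np.sin(a),0]); x=np.array([0,0,-1.]); G=np.c_[x,y,np.cross(x,y)]
    rv=R.from_matrix(M.T@G).as_rotvec()
    d=np.array(target)-o["eef_pos"]
    print("turn (tool)",rv.round(4),"shift now-axes",(M.T@d).round(4),"shift after turn",(G.T@d).round(4),"norm %.4f"%np.linalg.norm(d))
E
python3 -c "
from h import *
go([.473,.085,.36],12)"
```

```text
t 0.15 tcp [ 0.2222 -0.4477  0.404 ] tip [ 0.2221 -0.4474  0.231 ] yaw 26.40 xaxis [-7.0e-04  1.4e-03 -1.0e+00] F [-0.   0.2  0.5] w 0.0856
turn (tool) [ 2.514e-01 -1.600e-03  2.000e-04] shift now-axes [ 0.0446  0.4615 -0.3655] shift after turn [ 0.044   0.356  -0.4689] norm 0.5904
```

{"op": "arm_command", "data": {"moves": [0,0,0,0.12,0,0,1,0,0,0,0.12,0,0,1,0.002,0.02,-0.028,0,0,0,1,0.002,0.022,-0.0295,0,0,0,1,0.002,0.022,-0.0295,0,0,0,1,0.002,0.022,-0.0295,0,0,0,1,0.002,0.022,-0.0295,0,0,0,1,0.002,0.022,-0.0295,0,0,0,1,0.002,0.022,-0.0295,0,0,0,1,0.002,0.022,-0.0295,0,0,0,1,0.002,0.022,-0.0295,0,0,0,1,0.002,0.022,-0.0295,0,0,0,1,0.002,0.022,-0.0295,0,0,0,1,0.002,0.022,-0.0295,0,0,0,1,0.002,0.022,-0.0295,0,0,0,1,0.002,0.022,-0.0295,0,0,0,1,0.002,0.022,-0.0295,0,0,0,1,0.002,0.022,-0.0295,0,0,0,1]}}

```text
clock: 1.65
eef_pos: [0.4761, 0.098, 0.3667]
tool_rot: [0.448, 0.55, -0.447, 0.545]
ft_force: [0.4, 0.0, 0.2]
grip_width: 0.0003
```

```bash
python3 -c "
from h import *
go([.473,.085,.36],12)
o=bot.get_obs();im=bot.camera('wrist');cv2.imwrite('pics/w1.png',im[:,:,::-1])
print(proj('wrist',[[.517,.095,.071],[.5046,.138,.053],o['eef_pos']+[0,0,-.173]],o))
"
```

```text
t 1.65 tcp [0.4761 0.098  0.3667] tip [0.4753 0.099  0.1937] yaw 11.53 xaxis [-0.0045  0.0054 -1.    ] F [0.4 0.  0.2] w 0.0003
turn (tool) [-0.0082 -0.0062  0.0033] shift now-axes [ 0.0066 -0.0056  0.0122] shift after turn [ 0.0067 -0.0057  0.0121] norm 0.0149
[[295.17409447 149.8269468 ]
 [236.2850799  152.01254698]
 [279.46765246 274.44356456]]
```

View pics/w1.png

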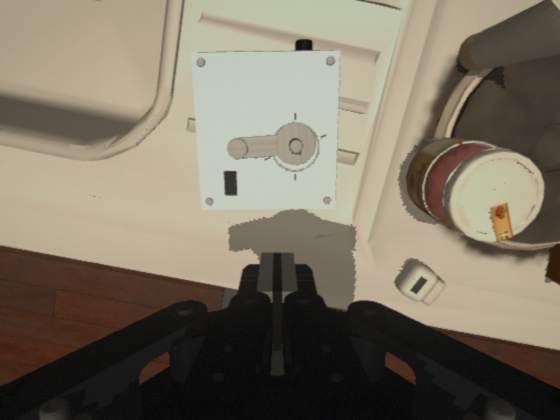

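```bash
python3 -c "
from h import *
o,M=st()
p=back('wrist',[[193,52],[339,52],[337,209],[202,210]],.048,o);e=np.roll(p,-1,0)-p
print(p.mean(0),np.linalg.norm(e,axis=1),np.degrees(np.arctan2(e[:,1],e[:,0])))
print(back('wrist',[[296,147]],.071,o),back('wrist',[[237,148]],.052,o),back('wrist',[[231,183]],.048,o))
"
```

```text
t 1.70 tcp [0.479  0.1019 0.366 ] tip [0.4787 0.1036 0.193 ] yaw 12.01 xaxis [-0.0017  0.01   -0.9999] F [5.5 4.3 0.4] w -0.0001
[0.52531695 0.12257036 0.048     ] [0.10671148 0.11852741 0.1102946  0.11984988] [ -78.12034403 -166.23992302  102.59961434   12.03019926]
[[0.52291353 0.10049588 0.071     ]] [[0.51113007 0.14365167 0.052     ]] [[0.48230705 0.14377331 0.048     ]]
```

```bash
python3 -c "
from h import *
go([.481,.093,.231],12.2)
"
```

```text
t 1.70 tcp [0.479  0.1019 0.366 ] tip [0.4787 0.1036 0.193 ] yaw 12.01 xaxis [-0.0017  0.01   -0.9999] F [5.5 4.3 0.4] w -0.0001
turn (tool) [-0.0033 -0.0101 -0.0004] shift now-axes [1.349e-01 1.000e-04 1.050e-02] shift after turn [1.35e-01 1.00e-04 9.10e-03] norm 0.1353
```

{"op": "arm_command", "data": {"moves": [0,0,0.01,0,-0.01,0,1,0.03,0,0,0,0,0,1,0.035,0,0,0,0,0,1,0.03,0,0,0,0,0,1,0.02,0,0,0,0,0,1,0,0,0,0,0,0,1]}}

```text
clock: 2.2
eef_pos: [0.483, 0.0919, 0.2475]
tool_rot: [0.444, 0.548, -0.443, 0.553]
ft_force: [-0.2, 1.1, 0.4]
grip_width: -0.0003
```

```bash
python3 -c "
from h import *
go([.481,.093,.231],12.2)
"
```

```text
t 2.20 tcp [0.483  0.0919 0.2475] tip [0.4839 0.0914 0.0745] yaw 12.25 xaxis [ 0.0053 -0.0027 -1.    ] F [-0.2  1.1  0.4] w -0.0003
turn (tool) [ 0.0008  0.0038 -0.0046] shift now-axes [ 0.0165 -0.0018 -0.0016] shift after turn [ 0.0165 -0.0017 -0.0015] norm 0.0167
```

{"op": "arm_command", "data": {"moves": [0.016,-0.002,0,0,0.004,-0.004,1,0,0,0,0,0,0,1,0,0.014,0,0,0,0,1,0,0.014,0,0,0,0,1,0,0.006,-0.0025,0,0,0,1,0,0.006,-0.0025,0,0,0,1,0,0.005,-0.004,0,0,0,1,0,0.005,-0.004,0,0,0,1,0,0.004,-0.0045,0,0,0,1,0,0.003,-0.0045,0,0,0,1]}}

```text
clock: 3.03
eef_pos: [0.5334, 0.115, 0.2376]
tool_rot: [0.443, 0.552, -0.445, 0.548]
ft_force: [-2.3, 0.7, -0.4]
grip_width: -0.0001
```

```bash
python3 -c "
from h import *
o,M=st()
ex=np.array([.977,.211]);ey=np.array([-.211,.977]);tip=(o['eef_pos']+M[:,0]*.173)[:2]-[.506,.139]
print(tip@ex,tip@ey)
o=bot.get_obs();im=bot.camera('wrist');cv2.imwrite('pics/w2.png',im[:,:,::-1])
"
```

```text
t 3.03 tcp [0.5334 0.115  0.2376] tip [0.5324 0.1152 0.0646] yaw 12.18 xaxis [-0.0053  0.0014 -1.    ] F [-2.3  0.7 -0.4] w -0.0001
0.020817819089432067 -0.028806258145188973
```

View pics/w2.png

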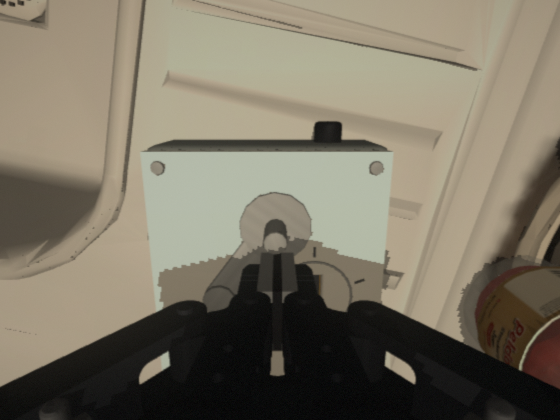

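{"op": "arm_command", "data": {"moves": [0.003,0.002,-0.005,0,0,0,1,0,0.003,-0.005,0,0,0,1,0,0.003,-0.005,0,0,0,1,0,0.003,-0.004,0,0,0,1,0,0.003,-0.002,0,0,0,1,0,0.001,0,0,0,0,1]}}

```text
clock: 3.58
eef_pos: [0.5411, 0.13, 0.2339]
tool_rot: [0.436, 0.564, -0.441, 0.546]
ft_force: [-3.6, -1.0, 2.1]
grip_width: -0.0001
```

```bash
python3 -c "
from h import *
o,M=st()
ex=np.array([.977,.211]);ey=np.array([-.211,.977]);tip=(o['eef_pos']+M[:,0]*.173)[:2]-[.506,.139]
print(tip@ex,tip@ey)
go([.45,.08,.30],12.2)
"
```

```text
t 3.58 tcp [0.5411 0.13   0.2339] tip [0.5369 0.1318 0.0609] yaw 13.37 xaxis [-0.0239  0.0103 -0.9997] F [-3.6 -1.   2.1] w -0.0001
0.028711634717124096 -0.013526443136630586
t 3.58 tcp [0.5411 0.13   0.2339] tip [0.5369 0.1318 0.0609] yaw 13.37 xaxis [-0.0239  0.0103 -0.9997] F [-3.6 -1.   2.1] w -0.0001
turn (tool) [ 0.0203 -0.0154  0.021 ] shift now-axes [-0.0645 -0.1015  0.0266] shift after turn [-0.0661 -0.0996  0.0297] norm 0.1232
```

```bash
python3 -c "
from h import *
go([.481,.0876,.328],12.2)
"
```

```text
t 3.58 tcp [0.5411 0.13   0.2339] tip [0.5369 0.1318 0.0609] yaw 13.37 xaxis [-0.0239  0.0103 -0.9997] F [-3.6 -1.   2.1] w -0.0001
turn (tool) [ 0.0203 -0.0154  0.021 ] shift now-axes [-0.0931 -0.0702  0.026 ] shift after turn [-0.0941 -0.0677  0.0288] norm 0.1195
```

{"op": "arm_command", "data": {"moves": [0,-0.01,0,0.02,-0.015,0.02,1,-0.03,-0.003,0.003,0,0,0,1,-0.03,-0.015,0.007,0,0,0,-1,-0.02,-0.02,0.01,0,0,0,-1,-0.012,-0.02,0.008,0,0,0,-1,0,0,0,0,0,0,-1,0,0,0,0,0,0,-1,0,0,0,0,0,0,-1]}}

```text
clock: 4.25
eef_pos: [0.4851, 0.0803, 0.3308]
tool_rot: [0.445, 0.55, -0.437, 0.555]
ft_force: [-0.5, 0.3, -0.5]
grip_width: 0.0725
```

```bash
python3 -c "
from h import *
go([.481,.0876,.328],12.2)
o=bot.get_obs();im=bot.camera('wrist');cv2.imwrite('pics/w3.png',im[:,:,::-1])
np.save('o3.npy',np.r_[o['eef_pos'],o['tool_rot']])
crop(im,180,40,380,240,3,'pics/w3c.png'); print(o['joint_vel'].round(3)); st()
"
```

```text
t 4.25 tcp [0.4851 0.0803 0.3308] tip [0.4873 0.0811 0.1579] yaw 12.89 xaxis [ 0.0126  0.0045 -0.9999] F [-0.5  0.3 -0.5] w 0.0725
turn (tool) [ 0.012  -0.0017 -0.0132] shift now-axes [ 0.0028 -0.0024 -0.008 ] shift after turn [ 0.0028 -0.0025 -0.008 ] norm 0.0088
[-0.001 -0.002  0.011 -0.022  0.002  0.002]
t 4.30 tcp [0.4853 0.0804 0.3306] tip [0.4875 0.0812 0.1576] yaw 12.90 xaxis [ 0.0124  0.0045 -0.9999] F [ 0.2  1.  -0.3] w 0.0786
```

View pics/w3.png

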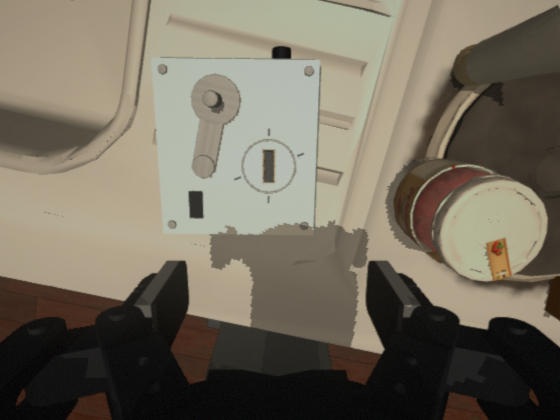

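View pics/w3c.png

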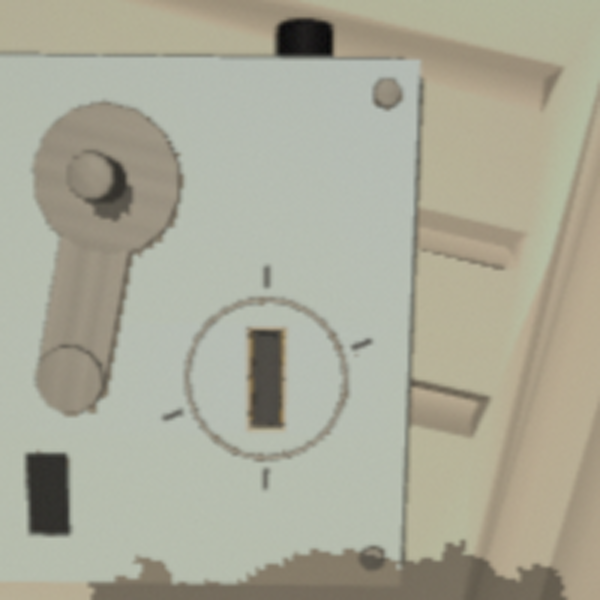

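```bash
python3 -c "
from h import *
a=np.load('o3.npy');o={'eef_pos':a[:3],'tool_rot':a[3:]}
k=np.array([[248,328],[284,328],[284,429],[249,429]])/3+[180,40]-[.33,.33]
p=back('wrist',k,.048,o);e=np.roll(p,-1,0)-p;print(p.mean(0),np.linalg.norm(e,axis=1),np.degrees(np.arctan2(e[:,1],e[:,0])))
m=back('wrist',np.array([[267,276],[265,479],[162,416],[372,343]])/3+[180,40],.048,o);print(m,np.degrees(np.arctan2(*(m[0]-m[1])[[1,0]])))
c=back('wrist',np.array([[152,59],[320,59],[314.5,234.5],[164,235]]),.048,o);e=np.roll(c,-1,0)-c;print(c.mean(0),np.linalg.norm(e,axis=1),np.degrees(np.arctan2(e[:,1],e[:,0])))
M=R.from_quat(a[3:]).as_matrix();print('tool',M.T@(p.mean(0)-a[:3]))
print(proj('wrist',a[:3]+M@[.173,0,.0],o))
"
```

```text
[0.51712032 0.09431058 0.048     ] [0.00823851 0.02340597 0.00819765 0.02340841] [ -77.13153282 -167.24682854  102.88581139   12.85319725]
[[0.53978044 0.09893968 0.048     ]
 [0.49373223 0.08918067 0.048     ]
 [0.50308861 0.115908   0.048     ]
 [0.53045757 0.07216779 0.048     ]] 11.965663938371655
[0.52175393 0.11702486 0.048     ] [0.10873479 0.11922952 0.10980592 0.11979083] [ -77.17422011 -167.37168504  103.1142615    12.11757184]
tool [ 0.28328435  0.03054387 -0.00605544]
[[276.933524   275.66222096]]
```

```bash
python3 -c "
from h import *
go([.441,-.205,.319],10.7)
"
```

```text
t 4.30 tcp [0.4853 0.0804 0.3306] tip [0.4875 0.0812 0.1576] yaw 12.90 xaxis [ 0.0124  0.0045 -0.9999] F [ 0.2  1.  -0.3] w 0.0786
turn (tool) [ 0.0384 -0.0019 -0.013 ] shift now-axes [ 0.0098 -0.1071  0.2684] shift after turn [ 0.0116 -0.0966  0.2723] norm 0.2891
```

{"op": "arm_command", "data": {"moves": [0,0,0.01,0.038,-0.002,-0.013,-1,0.001,-0.01,0.028,0,0,0,-1,0.001,-0.0125,0.035,0,0,0,-1,0.001,-0.0125,0.035,0,0,0,-1,0.001,-0.0125,0.035,0,0,0,-1,0.001,-0.0125,0.035,0,0,0,-1,0.001,-0.0125,0.035,0,0,0,-1,0.001,-0.0125,0.035,0,0,0,-1,0.001,-0.007,0.02,0,0,0,-1,0,0,0,0,0,0,-1,0,0,0,0,0,0,-1]}}

```text
clock: 5.22
eef_pos: [0.4494, -0.2147, 0.3123]
tool_rot: [0.451, 0.546, -0.457, 0.538]
ft_force: [0.3, 0.2, -0.9]
grip_width: 0.0856
```

```bash
python3 -c "
from h import *
go([.441,-.205,.319],10.7)
o=bot.get_obs();im=bot.camera('wrist');cv2.imwrite('pics/w4.png',im[:,:,::-1])
np.save('o4.npy',np.r_[o['eef_pos'],o['tool_rot']])
crop(im,180,40,380,240,3,'pics/w4c.png'); print(o['joint_vel'].round(3)); st()
"
```

```text
t 5.22 tcp [ 0.4494 -0.2147  0.3123] tip [ 0.447  -0.2147  0.1393] yaw 10.14 xaxis [-1.380e-02  2.000e-04 -9.999e-01] F [ 0.3  0.2 -0.9] w 0.0856
turn (tool) [-0.0098 -0.0027  0.0136] shift now-axes [-0.0066 -0.0066 -0.011 ] shift after turn [-0.0067 -0.0064 -0.0111] norm 0.0144
[-0.05   0.039  0.017 -0.002 -0.015 -0.003]
t 5.27 tcp [ 0.4495 -0.2143  0.3122] tip [ 0.447  -0.2143  0.1392] yaw 10.20 xaxis [-1.410e-02 -2.000e-04 -9.999e-01] F [ 0.7 -0.6 -1.1] w 0.0853
```

View pics/w4.png

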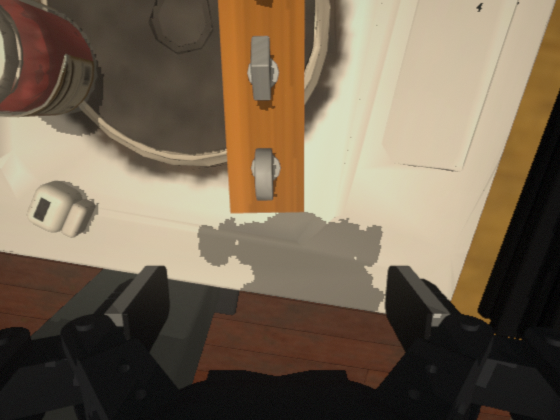

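View pics/w4c.png

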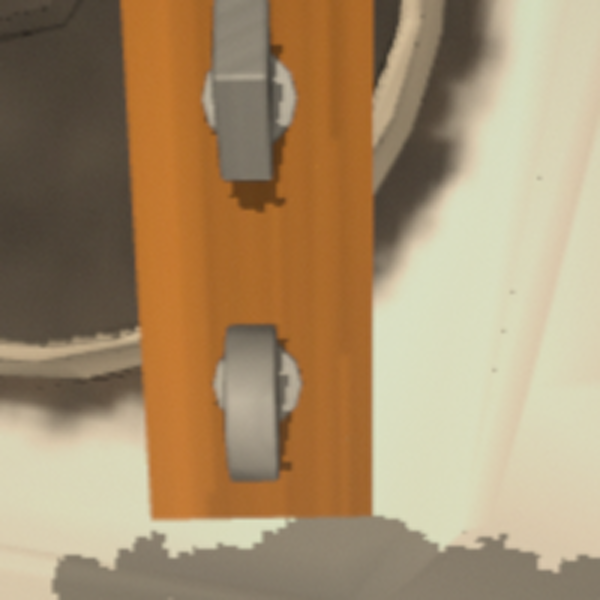

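```bash
python3 -c "
from h import *
from scipy.optimize import least_squares
a=np.load('o4.npy');o={'eef_pos':a[:3],'tool_rot':a[3:]}
f=lambda q:np.array(q)/3+[180,40]
c=back('wrist',f([[152,519],[371,515],[374,188],[125,60]]),.036,o);print(c)
e1=c[1]-c[0];e2=c[2]-c[1];e3=c[3]-c[0]
for e in(e1,e2,e3):print(np.linalg.norm(e),np.degrees(np.arctan2(e[1],e[0])))
ang=np.radians(10.7);ex=np.array([np.cos(ang),np.sin(ang),0])
print('slot from stand end',c[:2].mean(0)+.032*ex)
print('collar',back('wrist',f([[257,383]]),.039,o))
t=np.linspace(0,2*np.pi,90)
def model(x):
    an=x[2];ex=np.array([np.cos(an),np.sin(an),0]);ey=np.array([-ex[1],ex[0],0])
    P=np.array([x[0],x[1],.063])
    h=np.concatenate([P+.016*np.cos(t)[:,None]*ex+.016*np.sin(t)[:,None]*[0,0,1]+s*.005*ey for s in(-1,1)])
    col=np.array([x[0],x[1],.039])+.01*np.cos(t)[:,None]*ex+.01*np.sin(t)[:,None]*ey
    H=proj('wrist',h,o);C=proj('wrist',col,o)
    return np.r_[H.min(0),H.max(0),C[:,0].min(),C[:,0].max()]
ob=np.r_[f([226.5,324.5]),f([280,481]),f([214,383])[0],f([300,383])[0]]
r=least_squares(lambda x:model(x)-ob,[.471,-.2,ang],x_scale=[.01,.01,.1]);print(r.x[:2],np.degrees(r.x[2]),r.fun)
ob=ob
r=least_squares(lambda x:model(np.r_[x,ang])-ob,[.471,-.2],x_scale=[.01,.01]);print(r.x[:2],r.fun)
"
```

```text
[[ 0.43842948 -0.18284718  0.036     ]
 [ 0.44840274 -0.23291203  0.036     ]
 [ 0.52009158 -0.21928039  0.036     ]
 [ 0.53604503 -0.163295    0.036     ]]
0.05104855767331522 -78.73377570926961
0.07297336503963363 10.766267435297593
0.09955441732474117 11.326340054453032
slot from stand end [ 0.47485972 -0.20193828  0.036     ]
collar [[ 0.47471645 -0.20164142  0.039     ]]
[ 0.47456768 -0.20194058] 10.130748453711103 [-0.75149634 -0.60575828  0.08214645  0.66084672 -0.25430404  1.06493602]
[ 0.47456112 -0.20193909] [-0.8482452  -0.67789287  0.20024562  0.73883684 -0.25694343  1.05801812]
```

```bash
python3 -c "
from h import *
go([.4737,-.2012,.218],10.8)
"
```

```text
t 5.27 tcp [ 0.4495 -0.2143  0.3122] tip [ 0.447  -0.2143  0.1392] yaw 10.20 xaxis [-1.410e-02 -2.000e-04 -9.999e-01] F [ 0.7 -0.6 -1.1] w 0.0853
turn (tool) [-0.0105 -0.0023  0.0139] shift now-axes [ 0.0939  0.0275 -0.0084] shift after turn [ 0.0942  0.0263 -0.0083] norm 0.0982
```

{"op": "arm_command", "data": {"moves": [0,0.013,-0.004,-0.01,-0.002,0.014,-1,0,0.013,-0.004,0,0,0,-1,0.02,0,0,0,0,0,-1,0.02,0,0,0,0,0,-1,0,0,0,0,0,0,-1]}}

```text
clock: 5.68
eef_pos: [0.4803, -0.195, 0.2713]
tool_rot: [0.45, 0.545, -0.447, 0.547]
ft_force: [-0.9, -0.0, -0.3]
grip_width: 0.0854
```

```bash
python3 -c "
from h import *
go([.4737,-.2012,.218],10.8)
"
```

```text
t 5.68 tcp [ 0.4803 -0.195   0.2713] tip [ 0.4812 -0.1948  0.0983] yaw 11.22 xaxis [ 0.0048  0.0014 -1.    ] F [-0.9 -0.  -0.3] w 0.0854
turn (tool) [ 0.0074 -0.0005 -0.005 ] shift now-axes [ 0.0532 -0.008   0.0048] shift after turn [ 0.0533 -0.0077  0.0048] norm 0.0540
```

{"op": "arm_command", "data": {"moves": [0.0,-0.006,0.004,0.007,0,-0.005,-1,0.015,0,0,0,0,0,-1,0.015,0,0,0,0,0,-1,0.012,0,0,0,0,0,-1,0,0,0,0,0,0,-1]}}

```text
clock: 6.1
eef_pos: [0.4794, -0.1957, 0.2321]
tool_rot: [0.449, 0.546, -0.448, 0.548]
ft_force: [-1.0, 0.5, -0.9]
grip_width: 0.0851
```

```bash
python3 -c "
from h import *
go([.4737,-.2012,.218],10.8)
"
```

```text
t 6.10 tcp [ 0.4794 -0.1957  0.2321] tip [ 0.4799 -0.196   0.0591] yaw 11.32 xaxis [ 0.0032 -0.0014 -1.    ] F [-1.   0.5 -0.9] w 0.0851
turn (tool) [ 0.009   0.002  -0.0029] shift now-axes [ 0.0141 -0.0067  0.0042] shift after turn [ 0.0141 -0.0066  0.0043] norm 0.0161
```

{"op": "arm_command", "data": {"moves": [0.005,-0.005,0.003,0.006,0,0,-1,0.006,-0.004,0.003,0.005,0,0,-1,0.004,-0.002,0.001,0,0,0,-1,0,0,0,0,0,0,-1]}}

```text
clock: 6.43
eef_pos: [0.4708, -0.2052, 0.2195]
tool_rot: [0.452, 0.542, -0.45, 0.547]
ft_force: [-0.5, -0.3, -0.4]
grip_width: 0.0852
```

```bash
python3 -c "
from h import *
go([.4737,-.2012,.218],10.8)
o=bot.get_obs();im=bot.camera('wrist');cv2.imwrite('pics/w5.png',im[:,:,::-1])
"
```

```text
t 6.43 tcp [ 0.4708 -0.2052  0.2195] tip [ 0.4721 -0.2058  0.0465] yaw 10.72 xaxis [ 0.0072 -0.0037 -1.    ] F [-0.5 -0.3 -0.4] w 0.0852
turn (tool) [-0.0014  0.005  -0.0064] shift now-axes [ 0.0015  0.0035 -0.0034] shift after turn [ 0.0015  0.0036 -0.0034] norm 0.0051
```

View pics/w5.png

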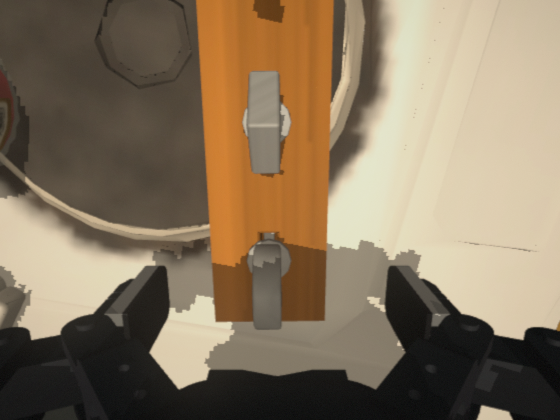

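{"op": "arm_command", "data": {"moves": [0.0005,0.001,-0.001,0,0.002,-0.003,-1,0.0005,0.001,-0.001,0,0.002,-0.002,-1,0,0.0005,-0.0005,0,0,0,-1,0,0,0,0,0,0,-1]}}

```text
clock: 6.82
eef_pos: [0.4738, -0.2027, 0.2203]
tool_rot: [0.452, 0.543, -0.451, 0.546]
ft_force: [0.9, -0.7, -0.1]
grip_width: 0.0853
```

```bash
python3 -c "
from h import *
go([.4737,-.2012,.218],10.8)
"
```

```text
t 6.82 tcp [ 0.4738 -0.2027  0.2203] tip [ 0.4745 -0.2029  0.0473] yaw 10.66 xaxis [ 0.0042 -0.0015 -1.    ] F [ 0.9 -0.7 -0.1] w 0.0853
turn (tool) [-0.0025  0.0022 -0.0039] shift now-axes [ 0.0023  0.0002 -0.0015] shift after turn [ 0.0023  0.0002 -0.0015] norm 0.0028
```

Good. A little down and aside, then close.

{"op": "arm_command", "data": {"moves": [0.001,0,-0.0005,0,0.002,-0.003,-1,0.001,0,-0.0005,0,0.001,-0.002,-0.5,0,0,0,0,0,0,0,0,0,0,0,0,0,0.3,0,0,0,0,0,0,0.6,0,0,0,0,0,0,0.8,0,0,0,0,0,0,1,0,0,0,0,0,0,1,0,0,0,0,0,0,1,0,0,0,0,0,0,1]}}

```text
clock: 7.65
eef_pos: [0.474, -0.2013, 0.2185]
tool_rot: [0.451, 0.545, -0.451, 0.544]
ft_force: [0.6, 0.1, 1.0]
grip_width: 0.0092
```

```bash
python3 -c "
from h import *
go([.4737,-.2012,.218],10.8)
o=bot.get_obs();im=bot.camera('wrist');cv2.imwrite('pics/w6.png',im[:,:,::-1])
np.save('o6.npy',np.r_[o['eef_pos'],o['tool_rot']])
"
```

```text
t 7.65 tcp [ 0.474  -0.2013  0.2185] tip [ 0.4738 -0.2012  0.0455] yaw 10.70 xaxis [-1.1e-03  5.0e-04 -1.0e+00] F [0.6 0.1 1. ] w 0.0092
turn (tool) [-0.0017 -0.0007  0.001 ] shift now-axes [ 0.0005 -0.0003 -0.0002] shift after turn [ 0.0005 -0.0003 -0.0002] norm 0.0006
```

View pics/w6.png

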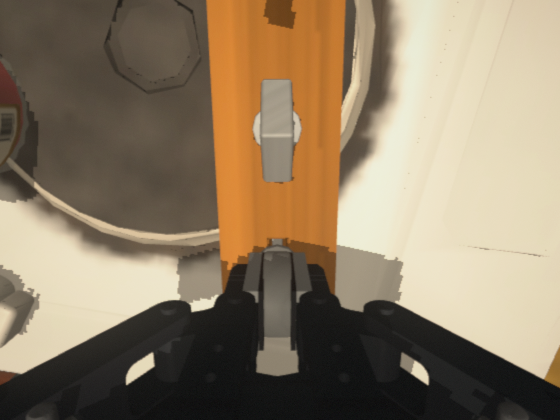

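{"op": "arm_command", "data": {"moves": [-0.008,0,0,0,0,0,1,-0.012,0,0,0,0,0,1,-0.015,0,0,0,0,0,1,-0.02,0,0,0,0,0,1,-0.02,0,0,0,0,0,1,-0.015,0,0,0,0,0,1,-0.008,0,0,0,0,0,1,0,0,0,0,0,0,1]}}

```text
clock: 8.37
eef_pos: [0.4729, -0.2011, 0.3218]
tool_rot: [0.45, 0.546, -0.452, 0.542]
ft_force: [-0.4, -0.2, -0.4]
grip_width: 0.0092
```

```bash
python3 -c "
from h import *
go([.5164,.0949,.315],12.3)
o=bot.get_obs();im=bot.camera('wrist');cv2.imwrite('pics/w7.png',im[:,:,::-1])
"
```

```text
t 8.37 tcp [ 0.4729 -0.2011  0.3218] tip [ 0.4718 -0.2007  0.1488] yaw 10.68 xaxis [-0.0061  0.0021 -1.    ] F [-0.4 -0.2 -0.4] w 0.0092
turn (tool) [-0.0283 -0.0032  0.0056] shift now-axes [ 0.0071  0.0977 -0.2828] shift after turn [ 0.0068  0.1056 -0.2799] norm 0.2993
```

View pics/w7.png

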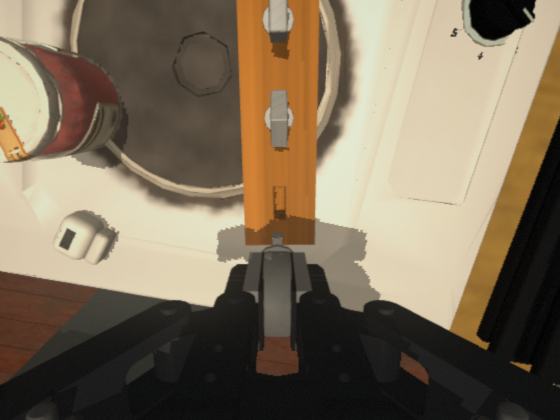

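```bash
python3 -c "
from h import *
a=bot.get_obs();o=a
im=cv2.imread('pics/w7.png')[:,:,::-1]; crop(im,240,170,320,230,8,'pics/w7c.png')
print('jar',back('top',[[281,245]],.099),'tube',back('top',[[278,190]],.0))
"
```

```text
jar [[ 0.51118408 -0.04629765  0.099     ]] tube [[ 0.62853409 -0.03551183  0.        ]]
```

View pics/w7c.png

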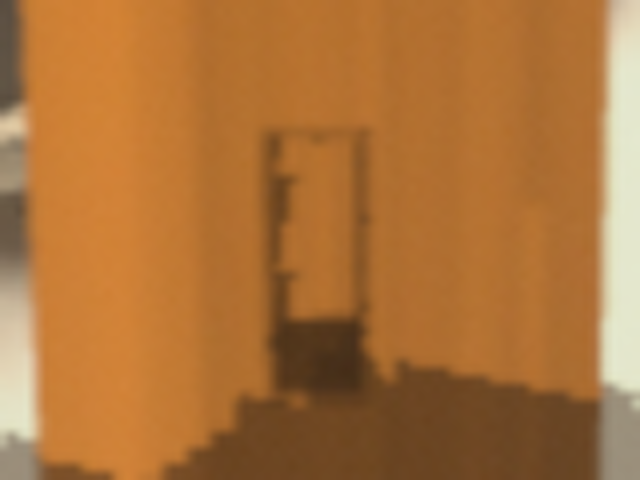

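{"op": "arm_command", "data": {"moves": [-0.01,0,-0.005,-0.01,-0.003,0.005,1,-0.01,0.006,-0.02,-0.01,0,0,1,-0.002,0.011,-0.029,-0.006,0,0,1,0,0.011,-0.029,0,0,0,1,0,0.011,-0.029,0,0,0,1,0,0.011,-0.029,0,0,0,1,0,0.011,-0.029,0,0,0,1,0,0.011,-0.029,0,0,0,1,0.002,0.011,-0.029,0,0,0,1,0.002,0.008,-0.02,0,0,0,1,0,0.003,-0.01,0,0,0,1,0,0,0,0,0,0,1]}}

```text
clock: 9.42
eef_pos: [0.5075, 0.0845, 0.3339]
tool_rot: [0.441, 0.556, -0.447, 0.545]
ft_force: [0.3, 0.2, -0.2]
grip_width: 0.0091
```

```bash
python3 -c "
from h import *
go([.5164,.0949,.2725],12.3)
"
```

```text
t 9.42 tcp [0.5075 0.0845 0.3339] tip [0.5047 0.085  0.1609] yaw 12.25 xaxis [-0.0162  0.0028 -0.9999] F [ 0.3  0.2 -0.2] w 0.0091
turn (tool) [-0.001  -0.0062  0.0153] shift now-axes [ 0.0613  0.0118 -0.0079] shift after turn [ 0.0614  0.0109 -0.0082] norm 0.0629
```

{"op": "arm_command", "data": {"moves": [0,0.004,-0.003,0,-0.003,0.005,1,0,0.004,-0.003,0,-0.003,0.005,1,0,0.002,-0.001,0,0,0.003,1,0,0,0,0,0,0,1]}}

```text
clock: 9.75
eef_pos: [0.5157, 0.0918, 0.333]
tool_rot: [0.443, 0.55, -0.446, 0.55]
ft_force: [-0.2, -1.0, -1.1]
grip_width: 0.0093
```

```bash
python3 -c "
from h import *
go([.5164,.0949,.2725],12.3)
o=bot.get_obs();im=bot.camera('wrist');cv2.imwrite('pics/w8.png',im[:,:,::-1])
np.save('o8.npy',np.r_[o['eef_pos'],o['tool_rot']]);crop(im,240,170,320,230,8,'pics/w8c.png')
x=np.array([-.0061,.0021,-1]);x/=np.linalg.norm(x);a=np.radians(10.68);y=np.array([np.cos(a),np.sin(a),0]);y-=x*(x@y);y/=np.linalg.norm(y)
M=np.c_[x,y,np.cross(x,y)];o7={'eef_pos':np.array([.4729,-.2011,.3218]),'tool_rot':R.from_matrix(M).as_quat()}
f=lambda q:np.array(q)/8+[240,170]-[.44,.44]
p=back('wrist',f([[265,129],[368,129],[368,392],[272,392]]),.036,o7);e=np.roll(p,-1,0)-p
print(p.mean(0),np.linalg.norm(e,axis=1),np.degrees(np.arctan2(e[:,1],e[:,0])))
"
```

```text
t 9.75 tcp [0.5157 0.0918 0.333 ] tip [0.5151 0.0913 0.16  ] yaw 12.13 xaxis [-0.0036 -0.0028 -1.    ] F [-0.2 -1.  -1.1] w 0.0093
turn (tool) [-0.0029  0.0019  0.0041] shift now-axes [ 0.0605  0.0016 -0.003 ] shift after turn [ 0.0605  0.0014 -0.0029] norm 0.0606
[ 0.47534812 -0.201297    0.036     ] [0.00915902 0.02442648 0.00875296 0.02443616] [ -79.29685857 -168.98603795  100.7299843    11.96603769]
```

View pics/w8.png

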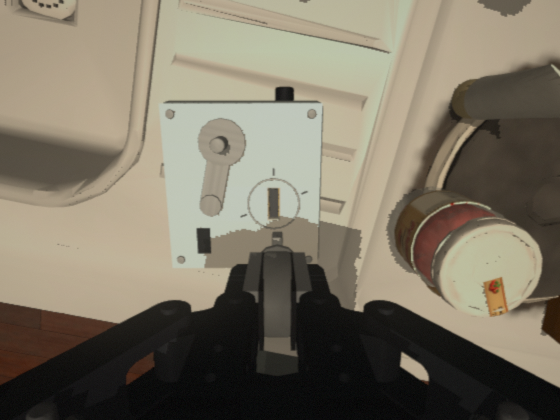

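View pics/w8c.png

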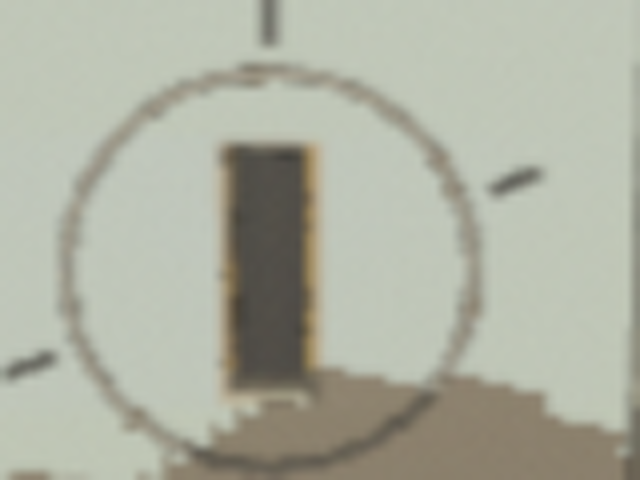

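```bash
python3 -c "
from h import *
a=np.load('o8.npy');o={'eef_pos':a[:3],'tool_rot':a[3:]}
f=lambda q:np.array(q)/8+[240,170]-[.44,.44]
p=back('wrist',f([[220,143],[318,143],[320,393],[224,393]]),.048,o);e=np.roll(p,-1,0)-p
print(p.mean(0),np.linalg.norm(e,axis=1),np.degrees(np.arctan2(e[:,1],e[:,0])))
m=back('wrist',f([[270,267]]),.048,o);print(m)
t=back('wrist',f([[269,20],[5,372],[540,176]]),.048,o);print(t,(t[1]+t[2])/2)
"
```

```text
[0.51748054 0.0944117  0.048     ] [0.00870038 0.02317629 0.00872715 0.02317583] [ -77.90275603 -167.34672955  102.09578735   12.5870995 ]
[[0.51769574 0.09450482 0.048     ]]
[[0.53955862 0.09922217 0.048     ]
 [0.50304277 0.11597737 0.048     ]
 [0.53091455 0.07272475 0.048     ]] [0.51697866 0.09435106 0.048     ]
```

{"op": "arm_command", "data": {"moves": [0.006,0.001,-0.0015,-0.001,0.001,0.002,1,0.015,0.0005,-0.001,-0.001,0.001,0.002,1,0.015,0,0,0,0,0,1,0.01,0,0,0,0,0,1,0,0,0,0,0,0,1,0,0,0,0,0,0,1]}}

```text
clock: 10.3
eef_pos: [0.517, 0.0904, 0.2852]
tool_rot: [0.446, 0.548, -0.445, 0.549]
ft_force: [0.1, 1.3, 0.1]
grip_width: 0.009
```

```bash
python3 -c "
from h import *
go([.5163,.0947,.2555],12.3)
"
```

```text
t 10.30 tcp [0.517  0.0904 0.2852] tip [0.5174 0.0904 0.1122] yaw 11.83 xaxis [ 0.0023  0.     -1.    ] F [0.1 1.3 0.1] w 0.0090
turn (tool) [-0.0083  0.0005 -0.0023] shift now-axes [ 0.0297  0.0001 -0.0043] shift after turn [ 0.0297  0.0002 -0.0043] norm 0.0300
```

{"op": "arm_command", "data": {"moves": [0.004,0,-0.0015,-0.004,0,-0.001,1,0.004,0,-0.0015,-0.004,0,-0.001,1,0.003,0,-0.001,-0.002,0,0,1,0,0,0,0,0,0,1]}}

```text
clock: 10.63
eef_pos: [0.5168, 0.094, 0.2747]
tool_rot: [0.444, 0.55, -0.443, 0.552]
ft_force: [-0.2, 0.3, -0.8]
grip_width: 0.0092
```

```bash
python3 -c "
from h import *
go([.5163,.0947,.2555],12.3)
"
```

```text
t 10.63 tcp [0.5168 0.094  0.2747] tip [0.5172 0.094  0.1017] yaw 12.37 xaxis [ 2.7e-03  1.0e-04 -1.0e+00] F [-0.2  0.3 -0.8] w 0.0092
turn (tool) [ 0.0011  0.0005 -0.0026] shift now-axes [ 0.0192 -0.0003 -0.0008] shift after turn [ 0.0192 -0.0003 -0.0008] norm 0.0193
```

{"op": "arm_command", "data": {"moves": [0.005,0,-0.0004,0,0,-0.001,1,0.005,0,-0.0004,0,0,-0.001,1,0.004,0,0,0,0,0,1,0,0,0,0,0,0,1,0,0,0,0,0,0,1]}}

```text
clock: 11.05
eef_pos: [0.5169, 0.0953, 0.2599]
tool_rot: [0.443, 0.55, -0.443, 0.552]
ft_force: [-0.1, -0.3, -0.9]
grip_width: 0.0094
```

```bash
python3 -c "
from h import *
go([.5163,.0947,.2525],12.3)
im=bot.camera('wrist');cv2.imwrite('pics/w9.png',im[:,:,::-1]);crop(im,220,180,340,300,5,'pics/w9c.png')
im=bot.camera('scene');crop(im,200,200,320,320,5,'pics/s9.png')
"
```

```text
t 11.05 tcp [0.5169 0.0953 0.2599] tip [0.5173 0.0952 0.0869] yaw 12.41 xaxis [ 2.1e-03 -2.0e-04 -1.0e+00] F [-0.1 -0.3 -0.9] w 0.0094
turn (tool) [ 0.0019  0.0007 -0.002 ] shift now-axes [ 0.0074 -0.0007  0.0004] shift after turn [ 0.0074 -0.0007  0.0004] norm 0.0074
```

View pics/w9c.png

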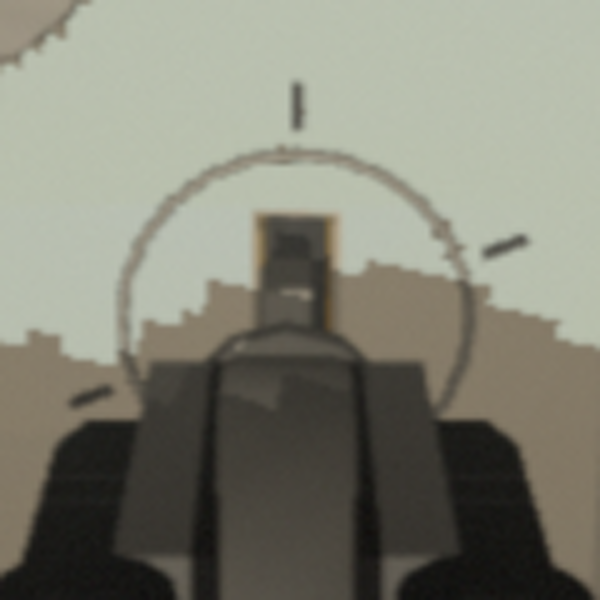

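View pics/s9.png

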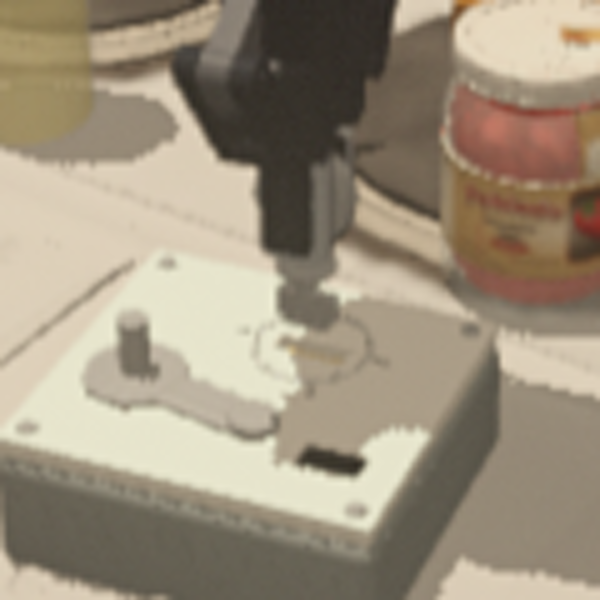

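{"op": "arm_command", "data": {"moves": [0.004,-0.0005,0.0004,0,0,-0.001,1,0.005,-0.0003,0.0002,0,0,-0.001,1,0.004,0,0,0,0,0,1,0,0,0,0,0,0,1]}}

```text
clock: 11.48
eef_pos: [0.5165, 0.0944, 0.2465]
tool_rot: [0.443, 0.551, -0.443, 0.552]
ft_force: [-0.6, 0.3, -0.3]
grip_width: 0.0094
```

```bash
python3 -c "
from h import *
go([.5163,.0947,.2305],12.3)
"
```

```text
t 11.48 tcp [0.5165 0.0944 0.2465] tip [0.5168 0.0943 0.0735] yaw 12.40 xaxis [ 1.6e-03 -4.0e-04 -1.0e+00] F [-0.6  0.3 -0.3] w 0.0094
turn (tool) [ 0.0017  0.0007 -0.0015] shift now-axes [ 0.016  -0.0002 -0.0004] shift after turn [ 0.016  -0.0002 -0.0004] norm 0.0160
```

{"op": "arm_command", "data": {"moves": [0.004,0,0,0,0,0,1,0.004,0,0,0,0,0,1,0.004,0,0,0,0,0,1,0,0,0,0,0,0,1]}}

```text
clock: 11.82
eef_pos: [0.5164, 0.0943, 0.2328]
tool_rot: [0.443, 0.551, -0.443, 0.551]
ft_force: [-0.4, -0.8, -0.5]
grip_width: 0.009
```

```bash
python3 -c "
from h import *
go([.5163,.0947,.2305],12.3)
"
```

```text
t 11.82 tcp [0.5164 0.0943 0.2328] tip [0.5166 0.0942 0.0598] yaw 12.39 xaxis [ 1.e-03 -5.e-04 -1.e+00] F [-0.4 -0.8 -0.5] w 0.0090
turn (tool) [ 0.0016  0.0007 -0.0008] shift now-axes [ 0.0023 -0.     -0.0005] shift after turn [ 0.0023 -0.     -0.0005] norm 0.0023
```

{"op": "arm_command", "data": {"moves": [0.001,0,0,0,0,0,1,0.001,0,0,0,0,0,1,0.001,0,0,0,0,0,1,0,0,0,0,0,0,1]}}

```text
clock: 12.15
eef_pos: [0.5165, 0.0943, 0.2309]
tool_rot: [0.443, 0.551, -0.443, 0.552]
ft_force: [-0.2, 0.5, -0.9]
grip_width: 0.0091
```

```bash
python3 -c "
from h import *
go([.5163,.0947,.2305],12.3)
im=bot.camera('wrist');crop(im,200,160,350,310,4,'pics/w10c.png')
im=bot.camera('scene');crop(im,200,200,320,320,5,'pics/s10.png')
"
```

```text
t 12.15 tcp [0.5165 0.0943 0.2309] tip [0.5167 0.0942 0.0579] yaw 12.39 xaxis [ 1.5e-03 -5.0e-04 -1.0e+00] F [-0.2  0.5 -0.9] w 0.0091
turn (tool) [ 0.0016  0.0008 -0.0014] shift now-axes [ 0.0004 -0.0001 -0.0004] shift after turn [ 0.0004 -0.0001 -0.0004] norm 0.0006
```

View pics/s10.png

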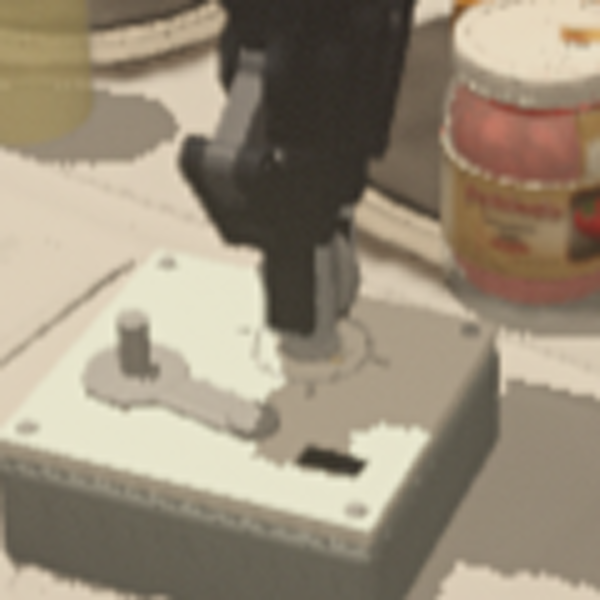

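{"op": "arm_command", "data": {"moves": [0.0005,0,0,0,0,0,1,0.0005,0,0,0,0,0,1,0,0,0,0.06,0,0,1,0,0,0,0.1,0,0,1,0,0,0,0.1,0,0,1,0,0,0,0.1,0,0,1,0,0,0,0.1,0,0,1,0,0,0,0,0,0,1]}}

```text
clock: 12.92
eef_pos: [0.5241, 0.0332, 0.2241]
tool_rot: [0.568, 0.579, -0.43, 0.397]
ft_force: [-3.3, -34.5, 23.4]
grip_width: 0.0093
```

```bash
python3 -c "
from h import *
go([.5164,.0945,.2305],-55)
print(bot.get_obs()['joint_pos'].round(2))
"
```

```text
t 12.92 tcp [0.5241 0.0332 0.2241] tip [0.5172 0.0879 0.0601] yaw -0.77 xaxis [-0.0401  0.3161 -0.9479] F [ -3.3 -34.5  23.4] w 0.0093
turn (tool) [ 0.9305 -0.2745  0.1945] shift now-axes [ 0.0136 -0.0088 -0.0599] shift after turn [-0.0064 -0.0546 -0.0288] norm 0.0621
[-0.01  0.46 -0.2   0.96  0.32  3.14]
```

```bash
python3 -c "
from h import *
go([.5164,.0945,.2305],9)
im=bot.camera('scene');crop(im,180,180,320,320,5,'pics/s11.png')
"
```

```text
t 12.92 tcp [0.5241 0.0332 0.2241] tip [0.5172 0.0879 0.0601] yaw -0.77 xaxis [-0.0401  0.3161 -0.9479] F [ -3.3 -34.5  23.4] w 0.0093
turn (tool) [-0.1764 -0.3242  0.0188] shift now-axes [ 0.0136 -0.0088 -0.0599] shift after turn [-0.0064  0.002  -0.0617] norm 0.0621
```

View pics/s11.png

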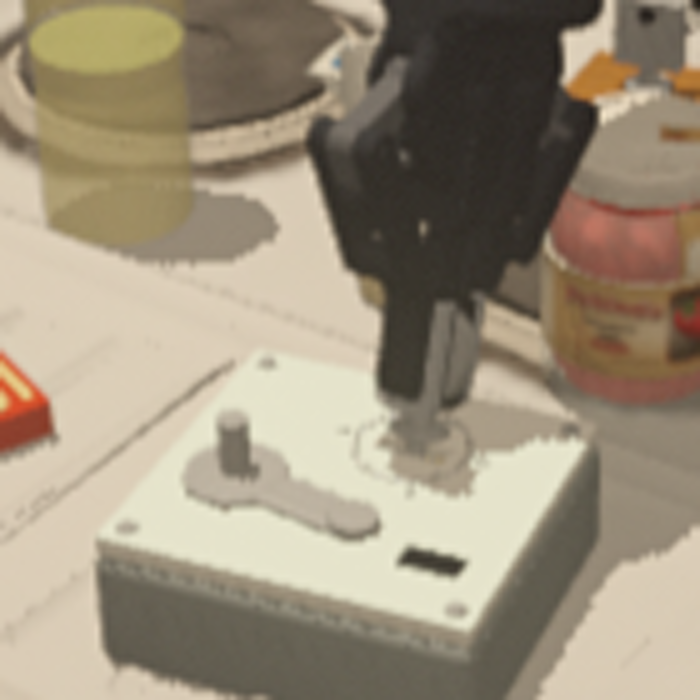

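{"op": "arm_command", "data": {"moves": [0.0025,-0.0015,-0.012,-0.03,-0.065,0.004,1,0.0015,-0.0015,-0.012,-0.03,-0.065,0.004,1,0,0,-0.012,-0.03,-0.065,0.004,1]}}

```text
clock: 13.22
eef_pos: [0.5213, 0.0653, 0.2309]
tool_rot: [0.507, 0.562, -0.445, 0.478]
ft_force: [-2.5, 8.6, -5.6]
grip_width: 0.0093
```

```bash
python3 -c "
from h import *
go([.5164,.0945,.2305],12)
print(bot.get_obs()['joint_pos'].round(3))
"
```

```text
t 13.22 tcp [0.5213 0.0653 0.2309] tip [0.5165 0.0903 0.0598] yaw 5.11 xaxis [-0.0274  0.1445 -0.9891] F [-2.5  8.6 -5.6] w 0.0093
turn (tool) [-0.121  -0.1475  0.0057] shift now-axes [ 0.0048 -0.0022 -0.0291] shift after turn [ 0.0004  0.0013 -0.0296] norm 0.0296
[ 0.088  0.438 -0.2    0.948  0.147  3.141]
```

{"op": "arm_command", "data": {"moves": [0.0015,-0.0005,-0.01,-0.04,-0.05,0.002,1,0.001,0,-0.009,-0.04,-0.045,0.002,1,0,0,-0.005,-0.02,-0.025,0.002,1]}}

```text
clock: 13.47
eef_pos: [0.5171, 0.091, 0.2314]
tool_rot: [0.452, 0.551, -0.445, 0.542]
ft_force: [-1.6, -1.7, -0.3]
grip_width: 0.009
```

```bash
python3 -c "
from h import *
go([.5164,.0945,.2305],12.4)
print(bot.get_obs()['joint_pos'].round(3))
"
```

```text
t 13.47 tcp [0.5171 0.091  0.2314] tip [0.5165 0.0937 0.0585] yaw 11.20 xaxis [-0.0034  0.0155 -0.9999] F [-1.6 -1.7 -0.3] w 0.0090
turn (tool) [-0.0209 -0.0159  0.0002] shift now-axes [ 0.001  -0.     -0.0036] shift after turn [ 0.0009  0.     -0.0036] norm 0.0037
[ 0.17   0.43  -0.206  0.935  0.016  3.116]
```

{"op": "arm_command", "data": {"moves": [0.0005,0,-0.0012,-0.008,-0.006,0,1,0.0003,0,-0.0012,-0.008,-0.006,0,1,0,0,0,-0.002,0,0,1,0,0,0,0,0,0,1]}}

```text
clock: 13.8
eef_pos: [0.5165, 0.0938, 0.2308]
tool_rot: [0.444, 0.551, -0.443, 0.551]
ft_force: [0.1, -0.3, 1.9]
grip_width: 0.0094
```

```bash
python3 -c "
from h import *
go([.5164,.0945,.2305],12.4)
im=bot.camera('scene');crop(im,180,180,320,320,5,'pics/s12.png')
im=bot.camera('wrist');crop(im,200,180,350,330,5,'pics/w12.png')
"
```

```text
t 13.80 tcp [0.5165 0.0938 0.2308] tip [0.5165 0.0939 0.0578] yaw 12.36 xaxis [-1.e-04  1.e-03 -1.e+00] F [ 0.1 -0.3  1.9] w 0.0094
turn (tool) [-0.0007 -0.0009 -0.0001] shift now-axes [ 0.0003  0.     -0.0007] shift after turn [ 0.0003  0.     -0.0007] norm 0.0008
```

View pics/s12.png

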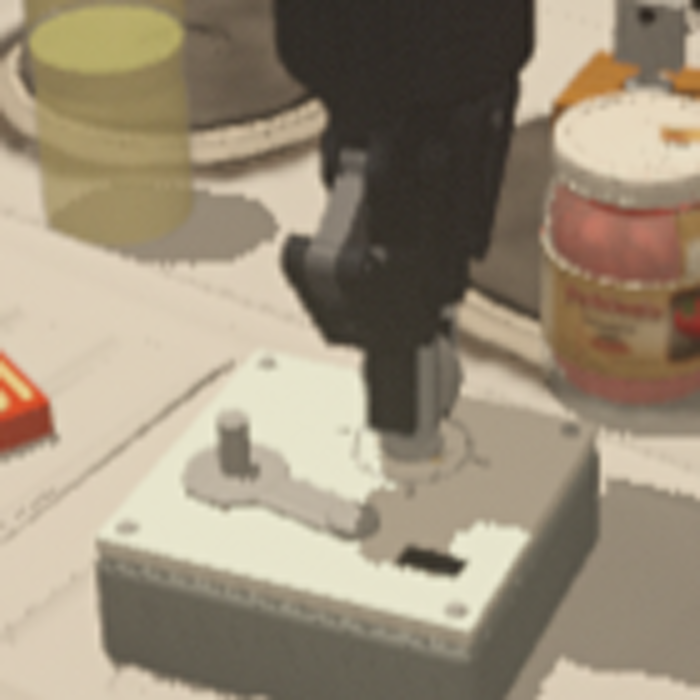

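View pics/w12.png

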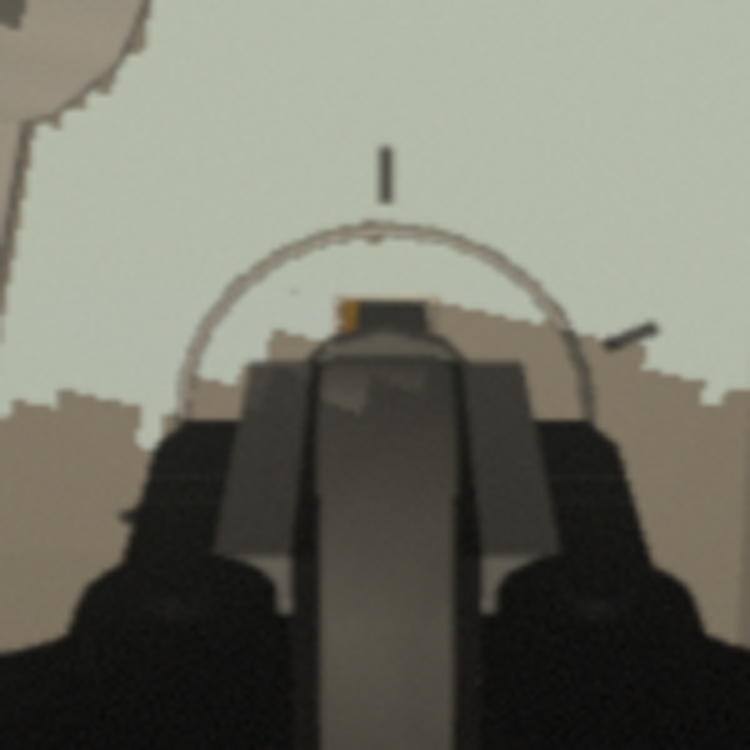

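{"op": "arm_command", "data": {"moves": [0,0,0,0,0,0,0.5,0,0,0,0,0,0,0.2,0,0,0,0,0,0,0,0,0,0,0,0,0,0,-0.01,0,0,0,0,0,0,-0.02,0,0,0,0,0,0,-0.025,0,0,0,0,0,0,-0.01,0,0,0,0,0,0,0,0,0,-0.1,0,0,0,0,0,0,-0.12,0,0,0]}}

```text
clock: 14.73
eef_pos: [0.5169, 0.0925, 0.3008]
tool_rot: [0.38, 0.598, -0.378, 0.596]
ft_force: [-0.2, 0.2, -0.7]
grip_width: 0.0429
```

```bash
python3 -c "
from h import *
go([.5164,.0945,.30],12.4)
im=bot.camera('wrist');cv2.imwrite('pics/w13.png',im[:,:,::-1])
im=bot.camera('scene');crop(im,180,180,320,320,5,'pics/s13.png')
print(bot.get_obs()['joint_pos'].round(3))
"
```

```text
t 14.73 tcp [0.5169 0.0925 0.3008] tip [0.5166 0.0932 0.1278] yaw 25.20 xaxis [-0.0015  0.004  -1.    ] F [-0.2  0.2 -0.7] w 0.0429
turn (tool) [ 2.234e-01 -4.300e-03  1.000e-04] shift now-axes [ 0.0008  0.0004 -0.002 ] shift after turn [ 0.0008 -0.     -0.002 ] norm 0.0022
[ 0.176  0.358 -0.113  1.1    0.004  2.883]
```

View pics/s13.png

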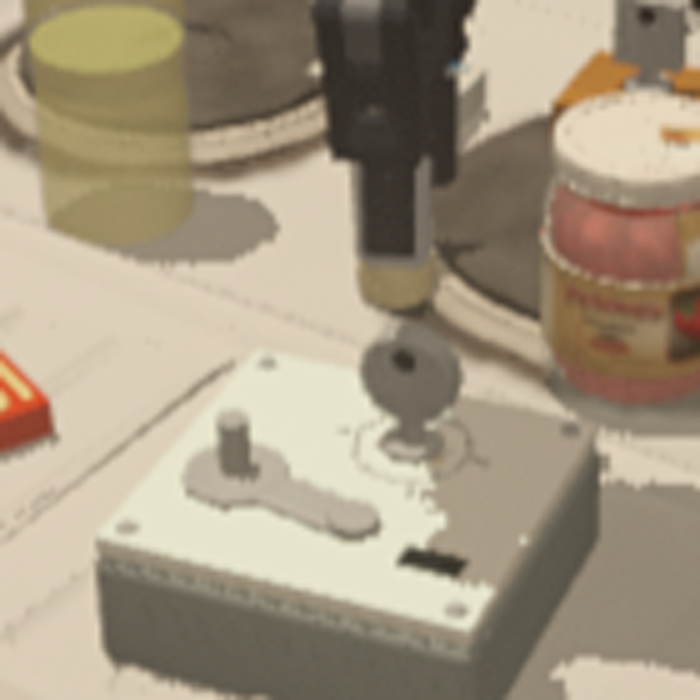

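View pics/w13.png

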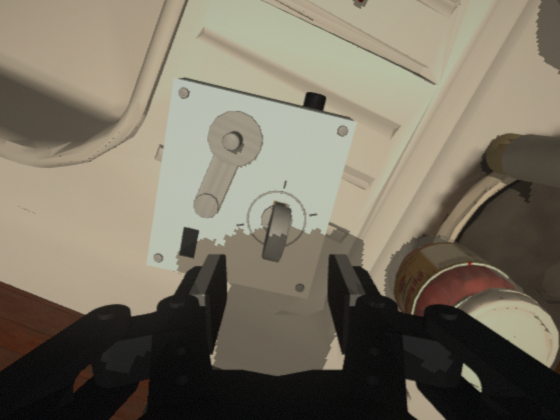

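{"op": "arm_command", "data": {"moves": [0,0,0,-0.12,0,0,0,0,0,0,-0.12,0,0,0,0,0,0,-0.12,0,0,0,0,0,0,-0.12,0,0,0,0,0,0,-0.12,0,0,0,0,0,0,-0.12,0,0,0,0,0,0,-0.12,0,0,0,0,0,0,-0.12,0,0,0,0,0,0,-0.12,0,0,0,0,0,0,-0.12,0,0,0,0,0,0,-0.12,0,0,0,0,0,0,-0.12,0,0,0,0,0,0,-0.12,0,0,0,0,0,0,-0.12,0,0,0,0,0,0,-0.12,0,0,0,0,0,0,-0.12,0,0,0,0,0,0,-0.12,0,0,0,0,0,0,-0.12,0,0,0,0,0,0,-0.12,0,0,0,0,0,0,0,0,0,0]}}

```text
clock: 16.5
eef_pos: [0.5139, 0.0923, 0.3014]
tool_rot: [-0.392, 0.589, 0.399, 0.583]
ft_force: [-0.6, -0.4, -1.0]
grip_width: 0.043
```

```bash
python3 -c "
from h import *
go([.5164,.0945,.30],192.4)
print(bot.get_obs()['joint_pos'].round(3))
"
```

```text
t 16.50 tcp [0.5139 0.0923 0.3014] tip [0.5118 0.0929 0.1285] yaw 158.03 xaxis [-0.0118  0.0036 -0.9999] F [-0.6 -0.4 -1. ] w 0.0430
turn (tool) [-0.5998  0.0026 -0.0123] shift now-axes [ 0.0014 -0.0015  0.003 ] shift after turn [ 0.0014 -0.0029  0.0016] norm 0.0036
[ 0.176  0.356 -0.114  1.112  0.006  0.56 ]
```

{"op": "arm_command", "data": {"moves": [0,0,0,-0.12,0,-0.004,0,0,0,0,-0.12,0,-0.004,0,0,0,0,-0.12,0,-0.003,0,0,-0.001,0.001,-0.12,0,0,0,0,-0.001,0.001,-0.07,0,0,0,0,-0.001,0,-0.03,0,0,0,0,0,0,0,0,0,0,0,0,0,0,0,0,0]}}

```text
clock: 17.17
eef_pos: [0.516, 0.0945, 0.3014]
tool_rot: [-0.542, 0.454, 0.544, 0.452]
ft_force: [0.5, -0.6, 0.3]
grip_width: 0.043
```

```bash
python3 -c "
from h import *
go([.5164,.0943,.231],192.4)
print(bot.get_obs()['joint_pos'].round(3))
im=bot.camera('wrist');cv2.imwrite('pics/w14.png',im[:,:,::-1])
"
```

```text
t 17.17 tcp [0.516  0.0945 0.3014] tip [0.5153 0.0947 0.1284] yaw -169.66 xaxis [-0.004  0.001 -1.   ] F [ 0.5 -0.6  0.3] w 0.0430
turn (tool) [-0.036   0.0017 -0.0038] shift now-axes [ 0.0704 -0.0006 -0.0004] shift after turn [ 0.0704 -0.0004 -0.0003] norm 0.0704
[ 0.181  0.358 -0.111  1.105  0.002  0.   ]
```

View pics/w14.png

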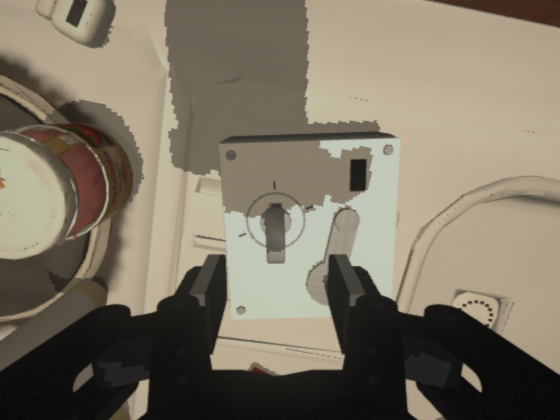

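{"op": "arm_command", "data": {"moves": [0.008,0,0,-0.014,0.001,-0.002,0,0.015,0,0,-0.014,0,-0.002,0,0.018,0,0,-0.006,0,0,0,0.012,0,0,0,0,0,0,0.005,0,0,0,0,0,0,0,0,0,0,0,0,0]}}

```text
clock: 17.72
eef_pos: [0.5158, 0.0944, 0.2402]
tool_rot: [0.55, -0.445, -0.549, -0.446]
ft_force: [0.3, 0.1, 0.4]
grip_width: 0.0426
```

```bash
python3 -c "
from h import *
go([.5164,.0943,.231],192.4)
"
```

```text
t 17.72 tcp [0.5158 0.0944 0.2402] tip [0.5163 0.0946 0.0672] yaw -168.08 xaxis [ 0.0026  0.001  -1.    ] F [0.3 0.1 0.4] w 0.0426
turn (tool) [-0.0084  0.0004  0.0028] shift now-axes [ 0.0092 -0.0005 -0.0002] shift after turn [ 0.0092 -0.0005 -0.0002] norm 0.0092
```

{"op": "arm_command", "data": {"moves": [0.003,0,0,-0.003,0,0.001,0,0.003,0,0,-0.003,0,0.001,0,0.002,0,0,-0.001,0,0.001,0,0,0,0,0,0,0,0.4,0,0,0,0,0,0,0.8,0,0,0,0,0,0,1,0,0,0,0,0,0,1,0,0,0,0,0,0,1,0,0,0,0,0,0,1]}}

```text
clock: 18.47
eef_pos: [0.5166, 0.0943, 0.2334]
tool_rot: [0.551, -0.443, -0.55, -0.444]
ft_force: [-1.3, 0.1, -1.4]
grip_width: 0.0093
```

```bash
python3 -c "
from h import *
go([.5164,.0943,.231],192.4)
im=bot.camera('wrist');cv2.imwrite('pics/w15.png',im[:,:,::-1])
im=bot.camera('scene');crop(im,180,180,320,320,5,'pics/s15.png')
"
```

```text
t 18.47 tcp [0.5166 0.0943 0.2334] tip [0.5171 0.0943 0.0604] yaw -167.75 xaxis [ 2.5e-03 -1.0e-04 -1.0e+00] F [-1.3  0.1 -1.4] w 0.0093
turn (tool) [-0.0026 -0.0006  0.0025] shift now-axes [0.0024 0.0002 0.0001] shift after turn [0.0024 0.0002 0.0001] norm 0.0024
```

View pics/s15.png

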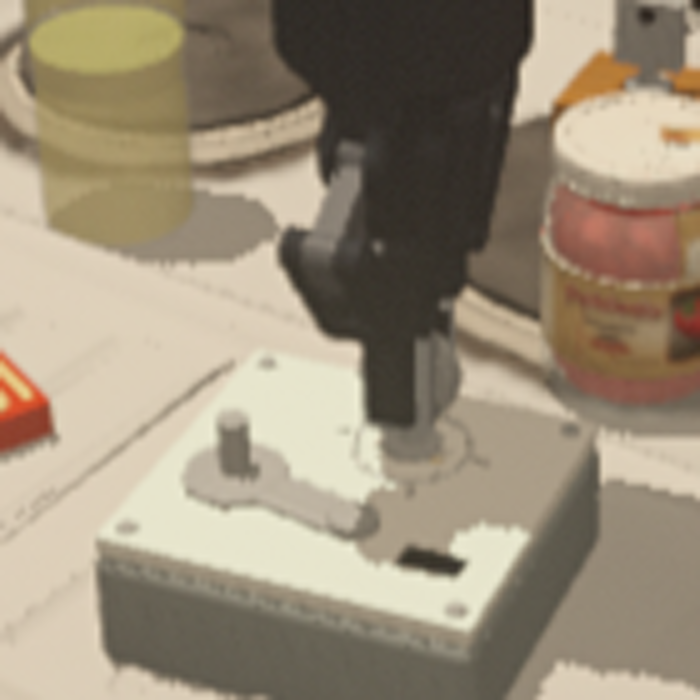

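View pics/w15.png

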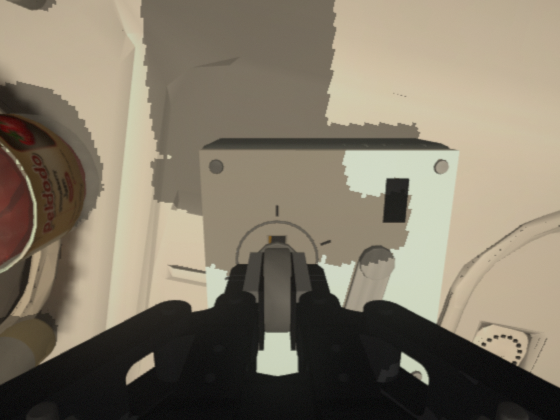

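{"op": "arm_command", "data": {"moves": [0.0005,0,0,0,0,0,1,0.0005,0,0,0,0,0,1,0,0,0,0.06,0,0,1,0,0,0,0.1,0,0,1,0,0,0,0.1,0,0,1,0,0,0,0.1,0,0,1,0,0,0,0,0,0,1]}}

```text
clock: 19.15
eef_pos: [0.5167, 0.0941, 0.2331]
tool_rot: [-0.459, 0.538, 0.457, 0.54]
ft_force: [-0.0, 0.4, 0.1]
grip_width: 0.0088
```

```bash
python3 -c "
from h import *
go([.5165,.0943,.2325],122)
o=bot.get_obs();print(o['joint_pos'].round(3),o['ft_torque'].round(3))
"
```

```text
t 19.15 tcp [0.5167 0.0941 0.2331] tip [0.5174 0.094  0.0601] yaw 170.70 xaxis [ 3.6e-03 -7.0e-04 -1.0e+00] F [-0.   0.4  0.1] w 0.0088
turn (tool) [0.8499 0.0015 0.0035] shift now-axes [0.0006 0.0003 0.0001] shift after turn [ 0.0006  0.0003 -0.0001] norm 0.0007
[ 0.181  0.427 -0.206  0.934 -0.001  0.343] [-0.057  0.03  -0.031]
```

{"op": "arm_command", "data": {"moves": [0,0,0,0.08,0,0,1,0,0,0,0.1,0,0,1,0,0,0,0.1,0,0,1,0,0,0,0.1,0,0,1,0,0,0,0.1,0,0,1,0,0,0,0.1,0,0,1,0,0,0,0.08,0,0,1,0,0,0,0,0,0,1,0,0,0,0,0,0,1]}}

```text
clock: 19.9
eef_pos: [0.5166, 0.0938, 0.2331]
tool_rot: [-0.258, 0.658, 0.255, 0.66]
ft_force: [0.7, 0.2, -1.3]
grip_width: 0.0088
```

```bash
python3 -c "
from h import *
go([.5165,.0943,.2325],122)
o=bot.get_obs();print(o['joint_pos'].round(3),o['ft_torque'].round(3))
"
```

```text
t 19.90 tcp [0.5166 0.0938 0.2331] tip [0.5172 0.0934 0.0601] yaw 132.54 xaxis [ 0.0034 -0.0024 -1.    ] F [ 0.7  0.2 -1.3] w 0.0088
turn (tool) [0.1839 0.0013 0.0039] shift now-axes [0.0006 0.0004 0.0003] shift after turn [0.0006 0.0005 0.0002] norm 0.0008
[ 0.18   0.427 -0.207  0.935 -0.003  1.009] [-0.058  0.028  0.023]
```

{"op": "arm_command", "data": {"moves": [0,0,0,0.06,0,0,1,0,0,0,0.06,0,0,1,0,0,0,0.06,0,0,1,0,0,0,0.06,0,0,1,0,0,0,0.03,0,0,1,0,0,0,0,0,0,1,0,0,0,0,0,0,1]}}

```text
clock: 20.48
eef_pos: [0.5164, 0.0937, 0.2331]
tool_rot: [-0.171, 0.686, 0.168, 0.687]
ft_force: [0.1, -0.4, 0.6]
grip_width: 0.0092
```

```bash
python3 -c "
from h import *
go([.5165,.0943,.2325],122)
o=bot.get_obs();print(o['joint_pos'].round(3),o['ft_torque'].round(3))
im=bot.camera('scene');crop(im,180,180,320,320,5,'pics/s16.png')
"
```

```text
t 20.48 tcp [0.5164 0.0937 0.2331] tip [0.5169 0.0932 0.0601] yaw 117.70 xaxis [ 0.0031 -0.003  -1.    ] F [ 0.1 -0.4  0.6] w 0.0092
turn (tool) [-0.075   0.0012  0.0041] shift now-axes [0.0006 0.0005 0.0004] shift after turn [0.0006 0.0005 0.0004] norm 0.0009
[ 0.18   0.426 -0.207  0.935 -0.004  1.268] [-0.042  0.016 -0.028]
```

View pics/s16.png

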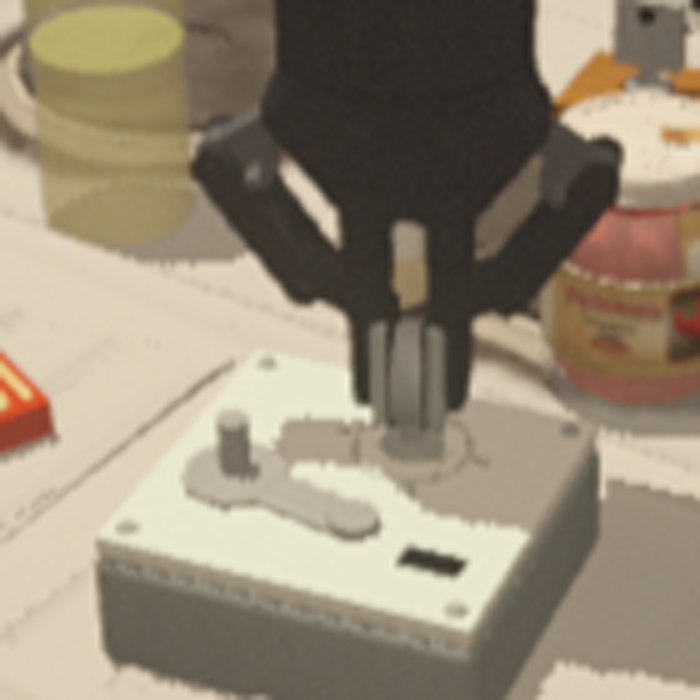

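{"op": "arm_command", "data": {"moves": [0,0,0,0.05,0,0,1,0,0,0,0.05,0,0,1,0,0,0,0.05,0,0,1]}}

```text
clock: 20.78
eef_pos: [0.5163, 0.0937, 0.2331]
tool_rot: [-0.12, 0.696, 0.117, 0.698]
ft_force: [-0.8, -1.0, 0.0]
grip_width: 0.009
```

```bash
python3 -c "
from h import *
go([.5165,.0943,.2325],122)
o=bot.get_obs();print(o['joint_pos'].round(3),o['ft_torque'].round(3),o['tau'].round(2))
"
```

```text
t 20.78 tcp [0.5163 0.0937 0.2331] tip [0.5169 0.0931 0.0601] yaw 109.35 xaxis [ 0.003  -0.0037 -1.    ] F [-0.8 -1.   0. ] w 0.0090
turn (tool) [-0.2209  0.0011  0.0047] shift now-axes [0.0006 0.0005 0.0003] shift after turn [0.0006 0.0004 0.0004] norm 0.0009
[ 0.181  0.426 -0.207  0.935 -0.004  1.414] [-0.232  0.085  1.038] [ -0.58 -41.93  21.41  -0.2    0.28   0.56]
```

{"op": "arm_command", "data": {"moves": [0,0,0,0,0,0,1,0,0,0,0,0,0,1,0,0,0,-0.08,0,0,1,0,0,0,-0.1,0,0,1,0,0,0,-0.1,0,0,1,0,0,0,-0.1,0,0,1,0,0,0,-0.1,0,0,1,0,0,0,-0.1,0,0,1,0,0,0,-0.1,0,0,1,0,0,0,-0.1,0,0,1,0,0,0,-0.1,0,0,1,0,0,0,-0.1,0,0,1,0,0,0,-0.1,0,0,1,0,0,0,-0.1,0,0,1,0,0,0,0,0,0,1]}}

```text
clock: 22.03
eef_pos: [0.5165, 0.094, 0.233]
tool_rot: [0.506, -0.493, -0.505, -0.495]
ft_force: [-0.3, 0.4, 0.2]
grip_width: 0.0092
```

```bash
python3 -c "
from h import *
go([.5165,.0943,.2331],192.4)
o=bot.get_obs();print(o['joint_pos'].round(3),o['ft_torque'].round(3))
"
```

```text
t 22.03 tcp [0.5165 0.094  0.233 ] tip [0.517  0.0941 0.06  ] yaw -178.66 xaxis [ 2.8e-03  4.0e-04 -1.0e+00] F [-0.3  0.4  0.2] w 0.0092
turn (tool) [-0.1929  0.      0.0028] shift now-axes [-0.0001  0.      0.0003] shift after turn [-0.0001 -0.0001  0.0003] norm 0.0003
[ 0.18   0.427 -0.207  0.934 -0.     0.157] [-0.084  0.11  -0.013]
```

{"op": "arm_command", "data": {"moves": [0,0,0,-0.05,0,0,1,0,0,0,-0.05,0,0,1,0,0,0,-0.05,0,0,1,0,0,0,-0.04,0,0,1]}}

```text
clock: 22.37
eef_pos: [0.5165, 0.094, 0.233]
tool_rot: [0.551, -0.443, -0.55, -0.445]
ft_force: [-1.0, -1.0, -0.3]
grip_width: 0.0089
```

```bash
python3 -c "
from h import *
go([.5165,.0943,.2331],192.4)
o=bot.get_obs();print(o['joint_pos'].round(3),o['ft_torque'].round(3))
"
```

```text
t 22.37 tcp [0.5165 0.094  0.233 ] tip [0.517  0.0942 0.06  ] yaw -167.83 xaxis [ 0.0026  0.0014 -1.    ] F [-1.  -1.  -0.3] w 0.0089
turn (tool) [-0.004   0.0009  0.0029] shift now-axes [-0.0001 -0.      0.0003] shift after turn [-0.0001 -0.      0.0003] norm 0.0003
[ 0.18   0.427 -0.207  0.935  0.001 -0.033] [-0.071  0.019 -0.052]
```

{"op": "arm_command", "data": {"moves": [0,0,0,-0.04,0,0,1,0,0,0,-0.04,0,0,1,0,0,0,-0.03,0,0,1]}}

```text
clock: 22.62
eef_pos: [0.5165, 0.0939, 0.233]
tool_rot: [0.574, -0.413, -0.573, -0.415]
ft_force: [-0.1, -0.7, -0.0]
grip_width: 0.0089
```

```bash
python3 -c "
from h import *
go([.5165,.0943,.2331],192.4)
o=bot.get_obs();print(o['joint_pos'].round(3),o['ft_torque'].round(3))
"
```

```text
t 22.62 tcp [0.5165 0.0939 0.233 ] tip [0.517  0.0943 0.06  ] yaw -161.61 xaxis [ 0.0025  0.0021 -1.    ] F [-0.1 -0.7 -0. ] w 0.0089
turn (tool) [0.1046 0.0014 0.0029] shift now-axes [-0.0001 -0.0001  0.0004] shift after turn [-0.0001 -0.0001  0.0004] norm 0.0004
[ 0.179  0.427 -0.207  0.935  0.002 -0.142] [-0.094  0.075 -0.048]
```

{"op": "arm_command", "data": {"moves": [0,0,0,-0.04,0,0,1,0,0,0,-0.04,0,0,1,0,0,0,-0.03,0,0,1]}}

```text
clock: 22.87
eef_pos: [0.5166, 0.0937, 0.2331]
tool_rot: [0.594, -0.382, -0.594, -0.384]
ft_force: [-0.1, -0.4, 0.0]
grip_width: 0.0088
```

```bash
python3 -c "
from h import *
go([.5165,.0943,.2331],192.4)
o=bot.get_obs();print(o['joint_pos'].round(3),o['ft_torque'].round(3))
im=bot.camera('wrist');crop(im,200,180,350,330,5,'pics/w17.png')
"
```

```text
t 22.87 tcp [0.5166 0.0937 0.2331] tip [0.5169 0.0942 0.0601] yaw -155.59 xaxis [ 0.0022  0.0031 -1.    ] F [-0.1 -0.4  0. ] w 0.0088
turn (tool) [0.2097 0.0022 0.0031] shift now-axes [-0.     -0.0002  0.0006] shift after turn [-0.     -0.0001  0.0006] norm 0.0006
[ 0.179  0.427 -0.207  0.935  0.003 -0.247] [-0.005  0.066 -0.713]
```

View pics/w17.png

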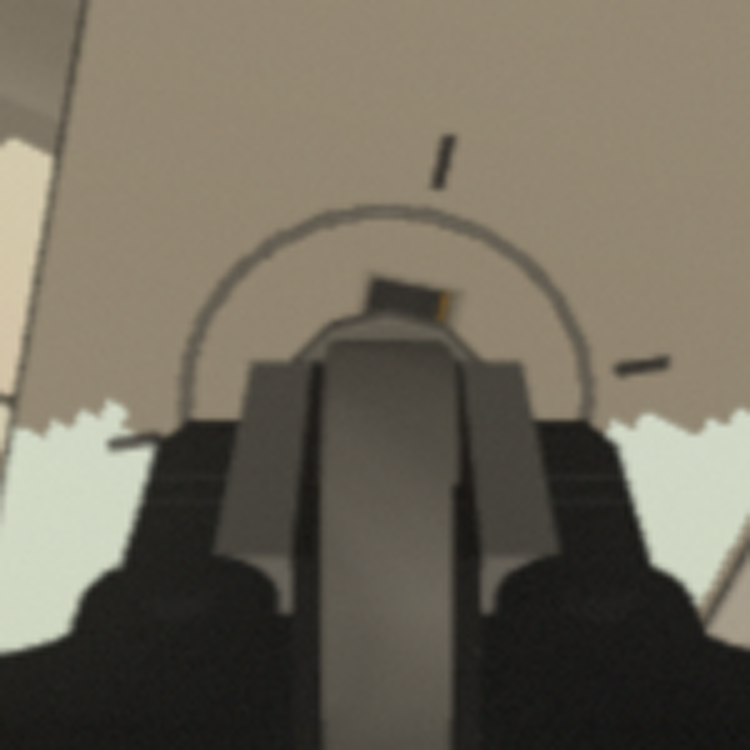

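{"op": "arm_command", "data": {"moves": [0,0,0,0,0,0,1,0,0,0,0.05,0,0,1,0,0,0,0.05,0,0,1,0,0,0,0.05,0,0,1,0,0,0,0.02,0,0,1,0,0,0,0,0,0,1]}}

```text
clock: 23.42
eef_pos: [0.5169, 0.0937, 0.2329]
tool_rot: [-0.556, 0.435, 0.556, 0.439]
ft_force: [-0.0, -0.1, 0.4]
grip_width: 0.009
```

```bash
python3 -c "
from h import *
go([.5165,.0943,.2331],192.4)
o=bot.get_obs();print(o['joint_pos'].round(3),o['ft_torque'].round(3))
"
```

```text
t 23.42 tcp [0.5169 0.0937 0.2329] tip [0.5173 0.0945 0.0599] yaw -166.33 xaxis [ 0.0027  0.0045 -1.    ] F [-0.  -0.1  0.4] w 0.0090
turn (tool) [0.0222 0.0037 0.0037] shift now-axes [-0.0002  0.0002  0.0006] shift after turn [-0.0002  0.0002  0.0006] norm 0.0007
[ 0.178  0.427 -0.207  0.934  0.004 -0.06 ] [ 0.004  0.112 -0.042]
```

{"op": "arm_command", "data": {"moves": [0,0,0,0.01,0.002,0.002,1,-0.002,0,0,0.01,0.002,0.002,1,-0.005,0,0,0,0,0,1,-0.006,0,0,0,0,0,1,0,0,0,0,0,0,1]}}

```text
clock: 23.83
eef_pos: [0.5169, 0.0939, 0.2468]
tool_rot: [-0.551, 0.443, 0.552, 0.442]
ft_force: [0.6, -0.2, -0.4]
grip_width: 0.0094
```

```bash
python3 -c "
from h import *
go([.5165,.0943,.2331],192.4)
"
```

```text
t 23.83 tcp [0.5169 0.0939 0.2468] tip [0.5167 0.0938 0.0738] yaw -167.49 xaxis [-1.2e-03 -6.0e-04 -1.0e+00] F [ 0.6 -0.2 -0.4] w 0.0094
turn (tool) [ 0.0018 -0.0003 -0.0013] shift now-axes [0.0137 0.0003 0.0004] shift after turn [0.0137 0.0003 0.0004] norm 0.0138
```

Rising freely. Lift on to travel height (z ≈ 0.345).

{"op": "arm_command", "data": {"moves": [-0.008,0,0,0,0,0,1,-0.012,0,0,0,0,0,1,-0.02,0,0,0,0,0,1,-0.02,0,0,0,0,0,1,-0.018,0,0,0,0,0,1,-0.01,0,0,0,0,0,1,0,0,0,0,0,0,1]}}

```text
clock: 24.42
eef_pos: [0.5164, 0.0939, 0.3423]
tool_rot: [-0.552, 0.443, 0.552, 0.442]
ft_force: [-0.0, 0.5, -0.3]
grip_width: 0.0091
```

```bash
python3 -c "
from h import *
go([.474,-.2013,.345],190.7)
im=bot.camera('wrist');cv2.imwrite('pics/w18.png',im[:,:,::-1])
im=bot.camera('scene');crop(im,180,130,320,320,4,'pics/s18.png')
"
```

```text
t 24.42 tcp [0.5164 0.0939 0.3423] tip [0.5163 0.0938 0.1693] yaw -167.46 xaxis [-6.e-04 -5.e-04 -1.e+00] F [-0.   0.5 -0.3] w 0.0091
turn (tool) [ 0.0321 -0.0004 -0.0007] shift now-axes [-0.0025  0.1055 -0.2789] shift after turn [-0.0027  0.0965 -0.2822] norm 0.2982
```

View pics/s18.png

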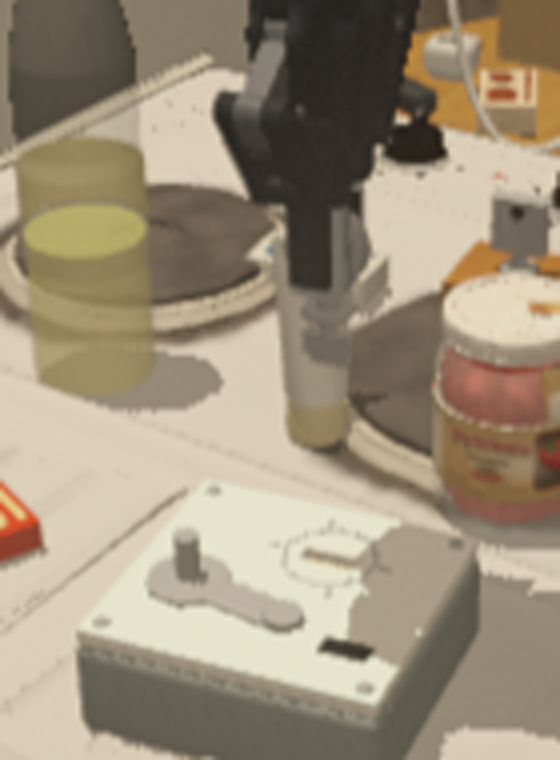

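View pics/w18.png

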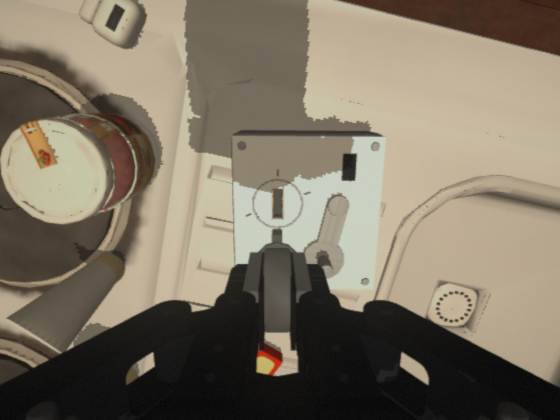

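{"op": "arm_command", "data": {"moves": [0,0.003,-0.01,0.016,0,0,1,0,0.008,-0.024,0.01,0,0,1,0,0.011,-0.03,0,0,0,1,0,0.011,-0.03,0,0,0,1,0,0.011,-0.03,0,0,0,1,0,0.011,-0.03,0,0,0,1,0,0.011,-0.03,0,0,0,1,0,0.011,-0.03,0,0,0,1,0,0.009,-0.026,0,0,0,1,0,0.005,-0.015,0,0,0,1,0,0.002,-0.005,0,0,0,1,0,0,0,0,0,0,1]}}

```text
clock: 25.52
eef_pos: [0.4651, -0.1955, 0.3264]
tool_rot: [-0.536, 0.458, 0.552, 0.445]
ft_force: [-0.6, -0.0, -1.0]
grip_width: 0.0091
```

```bash
python3 -c "
from h import *
go([.4741,-.2011,.28],190.7)
"
```

```text
t 25.52 tcp [ 0.4651 -0.1955  0.3264] tip [ 0.46   -0.1953  0.1535] yaw -169.36 xaxis [-0.0293  0.0011 -0.9996] F [-0.6 -0.  -1. ] w 0.0091
turn (tool) [-0.0011  0.0065 -0.0286] shift now-axes [ 0.0461 -0.0091 -0.0075] shift after turn [ 0.0464 -0.0078 -0.0072] norm 0.0476
```

{"op": "arm_command", "data": {"moves": [0.001,-0.003,-0.0025,0,0.003,-0.012,1,0.004,-0.003,-0.0025,0,0.002,-0.01,1,0.006,-0.0015,-0.0015,0,0.001,-0.005,1,0.006,0,0,0,0,0,1,0,0,0,0,0,0,1,0,0,0,0,0,0,1]}}

```text
clock: 26.02
eef_pos: [0.4743, -0.1969, 0.3052]
tool_rot: [-0.544, 0.45, 0.547, 0.451]
ft_force: [0.0, 0.1, -0.7]
grip_width: 0.009
```

```bash
python3 -c "
from h import *
go([.4741,-.2011,.28],190.7)
"
```

```text
t 26.02 tcp [ 0.4743 -0.1969  0.3052] tip [ 0.4739 -0.1963  0.1322] yaw -169.08 xaxis [-0.0026  0.0034 -1.    ] F [ 0.   0.1 -0.7] w 0.0090
turn (tool) [ 0.0038  0.0038 -0.0019] shift now-axes [ 0.0251  0.001  -0.0042] shift after turn [ 0.0252  0.001  -0.0041] norm 0.0255
```

{"op": "arm_command", "data": {"moves": [0.006,0.0005,-0.0015,0.001,0.002,-0.001,1,0.01,0.0003,-0.0013,0.001,0.001,-0.001,1,0.01,0.0002,-0.001,0,0,0,1,0.006,0,0,0,0,0,1,0,0,0,0,0,0,1,0,0,0,0,0,0,1]}}

```text
clock: 26.52
eef_pos: [0.4747, -0.199, 0.2712]
tool_rot: [0.546, -0.449, -0.546, -0.45]
ft_force: [-0.2, -0.5, -0.4]
grip_width: 0.0089
```

```bash
python3 -c "
from h import *
go([.4741,-.2011,.26],190.7)
im=bot.camera('wrist');cv2.imwrite('pics/w19.png',im[:,:,::-1]);crop(im,210,180,350,320,5,'pics/w19c.png')
"
```

```text
t 26.52 tcp [ 0.4747 -0.199   0.2712] tip [ 0.4748 -0.199   0.0982] yaw -168.98 xaxis [ 8.e-04  2.e-04 -1.e+00] F [-0.2 -0.5 -0.4] w 0.0089
turn (tool) [0.0057 0.0001 0.0009] shift now-axes [ 0.0112  0.001  -0.0019] shift after turn [ 0.0112  0.001  -0.0019] norm 0.0114
```

View pics/w19c.png

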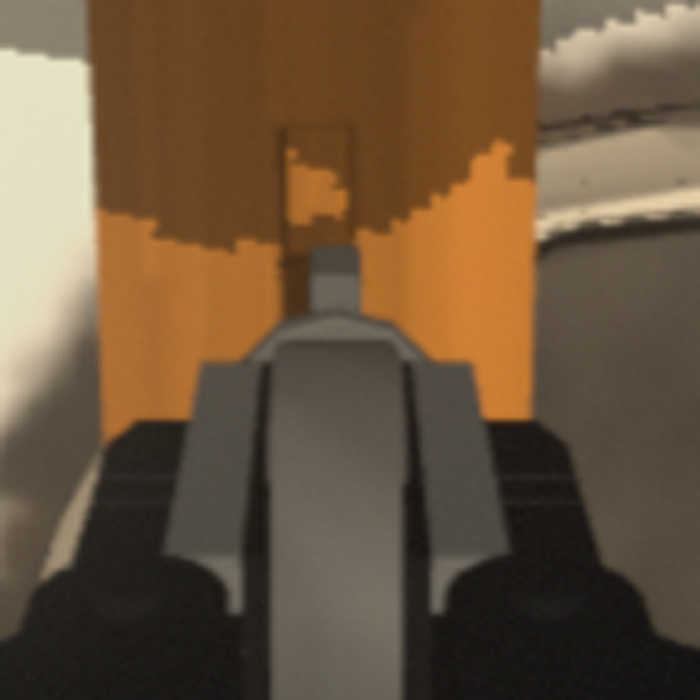

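{"op": "arm_command", "data": {"moves": [0.003,0.0005,-0.0008,0.002,0,0,1,0.003,0.0003,-0.0008,0.002,0,0,1,0.003,0.0002,-0.0004,0.001,0,0,1,0,0,0,0,0,0,1,0,0,0,0,0,0,1]}}

```text
clock: 26.98
eef_pos: [0.4747, -0.2016, 0.263]
tool_rot: [0.546, -0.451, -0.543, -0.452]
ft_force: [-0.2, -0.6, -0.3]
grip_width: 0.0096
```

```bash
python3 -c "
from h import *
go([.4741,-.2011,.246],190.7)
im=bot.camera('wrist');crop(im,210,180,350,320,5,'pics/w20c.png')
"
```

```text
t 26.98 tcp [ 0.4747 -0.2016  0.263 ] tip [ 0.4754 -0.2018  0.09  ] yaw -169.29 xaxis [ 0.0038 -0.0011 -1.    ] F [-0.2 -0.6 -0.3] w 0.0096
turn (tool) [ 0.0002 -0.0017  0.0035] shift now-axes [0.017  0.0006 0.0007] shift after turn [0.017  0.0005 0.0006] norm 0.0170
```

View pics/w20c.png

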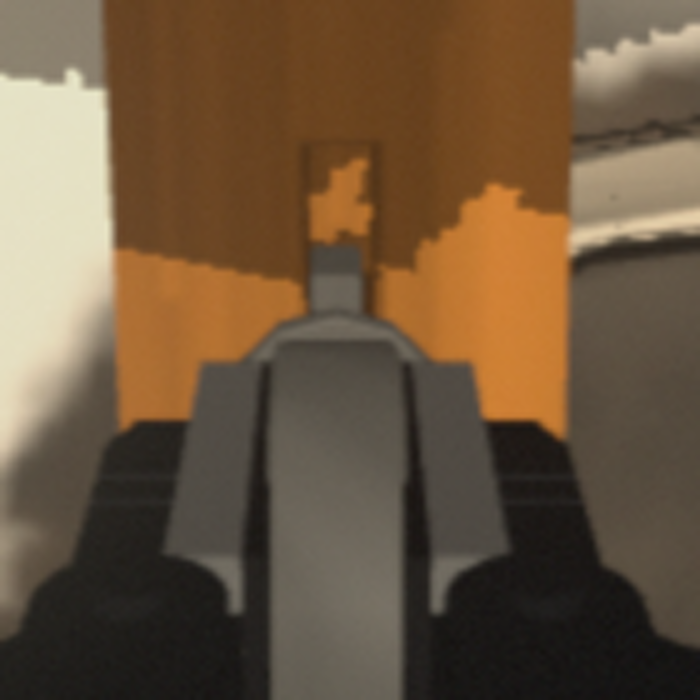

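Blade (col 336) vs slot (col 342): +0.6 mm in z, agreeing with the numbers. Descend.

{"op": "arm_command", "data": {"moves": [0.003,0.0003,0.0004,0,-0.001,0.002,1,0.004,0.0002,0.0002,0,-0.001,0.002,1,0.004,0,0,0,0,0,1,0.003,0,0,0,0,0,1,0,0,0,0,0,0,1]}}

```text
clock: 27.45
eef_pos: [0.4741, -0.2012, 0.248]
tool_rot: [-0.544, 0.451, 0.545, 0.451]
ft_force: [0.2, -0.9, -0.7]
grip_width: 0.0092
```

```bash
python3 -c "
from h import *
go([.4741,-.2011,.2211],190.7)
"
```

```text
t 27.45 tcp [ 0.4741 -0.2012  0.248 ] tip [ 0.4741 -0.2012  0.075 ] yaw -169.30 xaxis [-2.e-04  1.e-04 -1.e+00] F [ 0.2 -0.9 -0.7] w 0.0092
turn (tool) [ 0.0001  0.0001 -0.0002] shift now-axes [ 0.0269 -0.      0.0001] shift after turn [0.0269 0.     0.0001] norm 0.0269
```

{"op": "arm_command", "data": {"moves": [0.004,0,0,0,0,0,1,0.004,0,0,0,0,0,1,0.003,0,0,0,0,0,1,0,0,0,0,0,0,1]}}

```text
clock: 27.78
eef_pos: [0.474, -0.2011, 0.2354]
tool_rot: [-0.544, 0.451, 0.545, 0.451]
ft_force: [0.5, -0.4, -1.0]
grip_width: 0.0088
```

```bash
python3 -c "
from h import *
go([.4741,-.2011,.2211],190.7)
"
```

```text
t 27.78 tcp [ 0.474  -0.2011  0.2354] tip [ 0.4739 -0.201   0.0624] yaw -169.29 xaxis [-1.e-03  4.e-04 -1.e+00] F [ 0.5 -0.4 -1. ] w 0.0088
turn (tool) [ 0.0002  0.0005 -0.0009] shift now-axes [ 0.0143 -0.0001 -0.0001] shift after turn [ 0.0143 -0.0001 -0.0001] norm 0.0143
```

In the slot with no contact force; continue.

{"op": "arm_command", "data": {"moves": [0.004,0,0,0,0,0,1,0.004,0,0,0,0,0,1,0.003,0,0,0,0,0,1,0,0,0,0,0,0,1,0.0008,0,0,0,0,0,1,0,0,0,0,0,0,1]}}

```text
clock: 28.28
eef_pos: [0.4739, -0.201, 0.2219]
tool_rot: [-0.544, 0.451, 0.545, 0.451]
ft_force: [-0.1, -0.3, -0.3]
grip_width: 0.0089
```

```bash
python3 -c "
from h import *
go([.4741,-.2011,.2211],190.7)
im=bot.camera('scene');crop(im,280,140,400,240,6,'pics/s21.png')
"
```

```text
t 28.28 tcp [ 0.4739 -0.201   0.2219] tip [ 0.4737 -0.2009  0.0489] yaw -169.29 xaxis [-1.5e-03  6.0e-04 -1.0e+00] F [-0.1 -0.3 -0.3] w 0.0089
turn (tool) [ 0.0002  0.0009 -0.0014] shift now-axes [ 0.0008 -0.0001 -0.0001] shift after turn [ 0.0008 -0.0001 -0.0001] norm 0.0009
```

View pics/s21.png

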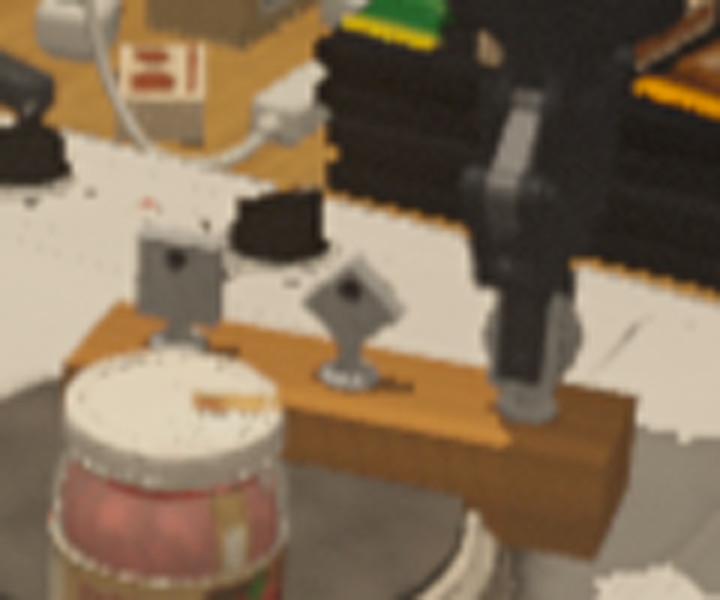

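{"op": "arm_command", "data": {"moves": [0.0006,0,0,0,0,0,1,0.0006,0,0,0,0,0,1,0,0,0,0,0,0,1]}}

```text
clock: 28.58
eef_pos: [0.4743, -0.2012, 0.2213]
tool_rot: [-0.544, 0.451, 0.545, 0.451]
ft_force: [0.5, -1.0, -0.1]
grip_width: 0.0095
```

```bash
python3 -c "
from h import *
st()"
```

```text
t 28.58 tcp [ 0.4743 -0.2012  0.2213] tip [ 0.4742 -0.2011  0.0483] yaw -169.29 xaxis [-2.e-04  1.e-04 -1.e+00] F [ 0.5 -1.  -0.1] w 0.0095
```

Within a fraction of a mm of seated; release, and rise.

{"op": "arm_command", "data": {"moves": [0.0005,0,0,0,0,0,1,0,0,0,0,0,0,0.7,0,0,0,0,0,0,0.4,0,0,0,0,0,0,0.1,0,0,0,0,0,0,-0.2,0,0,0,0,0,0,-0.2,0,0,0,0,0,0,-0.2,-0.008,0,0,0,0,0,-0.2,-0.02,0,0,0,0,0,-0.2,-0.03,0,0,0,0,0,-0.2,-0.03,0,0,0,0,0,-0.2,-0.02,0,0,0,0,0,-0.2,0,0,0,0,0,0,-0.2]}}

```text
clock: 29.67
eef_pos: [0.4734, -0.2008, 0.3344]
tool_rot: [-0.543, 0.452, 0.546, 0.451]
ft_force: [0.5, -0.8, 1.1]
grip_width: 0.0514
```

```bash
python3 -c "
from h import *
st()
im=bot.camera('scene');crop(im,270,160,400,240,6,'pics/s22.png')
im=bot.camera('top');crop(im,300,170,400,305,4.4,'pics/t22.png')
"
```

```text
t 29.67 tcp [ 0.4734 -0.2008  0.3344] tip [ 0.4727 -0.2005  0.1614] yaw -169.29 xaxis [-0.004   0.0016 -1.    ] F [ 0.5 -0.8  1.1] w 0.0514
```

View pics/s22.png

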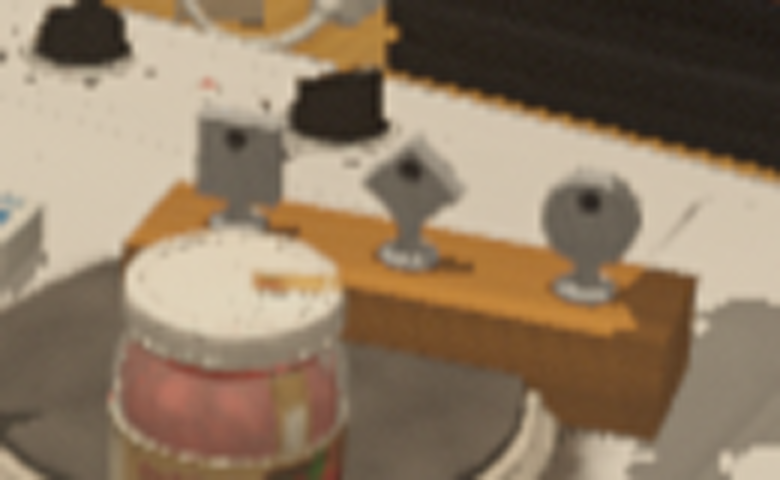

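View pics/t22.png

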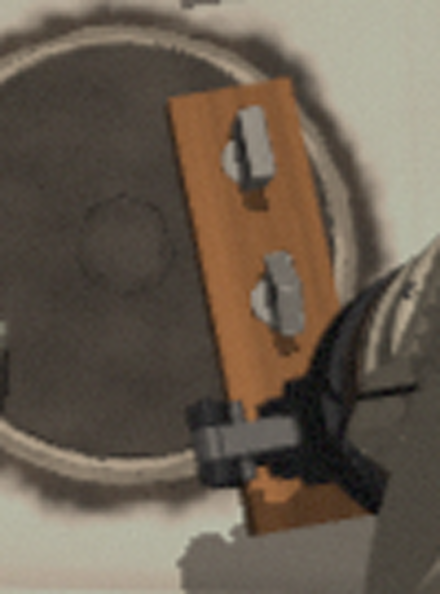

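```bash
python3 -c "
from h import *
o,_=st(); print(o['joint_vel'].round(3)); print(bot.job_done()); st()"
```

```text
t 29.77 tcp [ 0.4726 -0.2004  0.331 ] tip [ 0.4712 -0.1998  0.158 ] yaw -169.29 xaxis [-0.0082  0.0035 -1.    ] F [ 0.2 -0.2 -0.2] w 0.0514
[-0.     0.034 -0.052 -0.015 -0.     0.001]
the job is handed in; nothing more can be done
None
the job is handed in; nothing more can be done
```

The job is handed in at about 29.8 s. By my checks every step was met, but the hand-in reports no verdict and I could not read the joints directly.

**What I did:**
- I swung the dust cover to about 1.45 rad, worked out from where the fingertips ended up.
- I took the round-headed key from the near slot and put it fully into the keyhole.
- I turned it clockwise until about 1.0 N m built up at the stop, then back until about 0.7 N m built up at the home stop.
- I drew it out without resistance, stood it back in its slot and let go.

**What went wrong on the way:** The last joint reached its range limit at the start of the first turn. That tipped the key in the lock, with about 35 N sideways and 23 N vertical at the wrist, below the 120 N limit. I brought the tool upright again, let go of the key in the keyhole, turned the gripper half a turn, gripped the key again and then did the turn.

**Last checks:**
- **Key:** the scene picture shows it upright with its collar down on the stand, within about 2 pixels in a 6x enlargement of where it was at the start. The top camera's view of it was blocked by the gripper.
- **Other keys and things lying about:** the other two keys looked unmoved in both the scene and top pictures, and the jar unmoved in the scene picture. I did not compare the rest again at the end.
- **Lock barrel:** it looked home in the wrist picture after the key came out.
- **Gripper:** open and well clear of everything, with no contact force.

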